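Refit the grease-port cover of a bench dough sheeter and lock its quarter-turn stud

TASK

The drive of the bench dough sheeter has been greased: take its round steel port cover from the bench by the wing of its stud and set it gently and squarely onto the open port. Then push the sprung stud in and turn it a quarter turn clockwise until it locks and holds by itself, feeling for its stop and never forcing it, and let go. Leave everything else where it lies.

Things in the scene. Friction and masses are not known exactly. Their poses are not given: they have to be found in the camera images.
- sheeter: Bench dough sheeter, fixed. Origin on the port's axis at bench level, x away from the robot. Low cream drive case: x -110 to 130 mm, y +-105, top 85 high, the port's steel collar on it. Behind: roller head (x 135 to 445, y +-85, 176 high, lever at its back to 205) and two belts (x 135 to 435, out to y +-495, top 96 high, side rails 106).
- port (a point): Centre of the port's open rim, 119 mm above the bench; x as the machine's. The collar is 34 mm high, bore 102.5, outside 111 mm. In it, on a bridge bar, sits the stud's receptacle, a blind steel cup with a slot 10 mm wide, 34 mm long along this x. Two ribs on the case beside the collar point along the slot.
- slot (a point): Middle of the slot's mouth in the receptacle, on average 18.3 mm below the rim; x along the slot. The stud's pin enters when the wing lies along this x (within 0.14 rad). Pushed in deep enough it passes under a ledge; then it turns clockwise seen from above, to a stop wall at 1.57 rad (+-0.2 play). Eased off there, it rises 2 mm into the locking notch.
- cover: The port's cover: round stainless cap 126 mm across, 300 to 460 g with its stud, on the bench on its skirt, wing up. Origin: centre of the skirt's lower edge, z up. Skirt 18 mm deep (inside 120), plate top 23 up. Under the plate a centring spigot 100 mm across, 8 deep, chamfered to 90, enters the bore with 1.2 mm clearance all round. Its yaw does not matter.
- cover_seat (a point): Centre of the plate's underside, 18 mm above the cover's origin. With the cover seated it coincides with port.
- wing_grip (a point): Middle of the stud's wing, on the cover's axis, 61 mm above its origin when not pushed. Steel blade 40 mm long (this x), 10 thick (y), 26 high; its foot, 13 mm below, is a flange 28 mm across. Turns in the cap with slight friction, alike either way round. The cross pin (4 mm thick, 24 between end centres) is parallel to the wing, 54.5 mm below.
- plunger (a joint): Push of the stud, m: 0 out, 0.0205 at most; spring 4 N + 0.45 N/mm. On average the pin clears the ledge at 12.8 mm and meets the cup's rigid floor at 14.8; but the cup's height is adjustable, set by hand: both lie up to 4.5 mm higher or lower together, not reported, to be felt (force rises steeply at the floor). Turning too shallow or on against the stop overloads it. Locked: 6 to 15.5 mm.
- wing: The turning stud itself: wing, flange, stem and cross pin in one piece; origin as wing_grip.
- bowl: round steel mixing bowl, 136 mm across, 55 mm high, origin under its centre
- grease_jar: closed white jar with black cap, 60 mm across, 75 mm high, origin under its centre
- brush: pastry brush 200 mm long lying along its x on the back of the drive case, behind the collar
- cutter: round steel dough cutter, an open ring 60 mm across, 40 mm high, origin under its centre
- tub_lid: plain flat white plastic lid, 124 mm across, 10 mm high, without any wing; not the cover
- spatula: spatula 240 mm long lying flat along its x

How it is judged:
On the way, in this order (a step that is already met when the one before it is completed fails the run):
1. the cover sits square and fully home on the port (horizontal distance between cover_seat and port below 0.003 m and z of cover_seat in the frame of port between -0.003 and 0.0025 m and angle between cover's own z axis and vertical below 0.035 rad), for 0.1 s.
2. the stud is pushed in and turned to its lock (all of step 1 and angle between the x axis of wing_grip and the x axis of port, either way round above 1.3 rad and value of joint plunger between 0.005 and 0.0165 m), for 0.3 s.
At the end, for the whole second after the job is handed in: The cover is seated on the port (centre within 3 mm, plate within 3 mm of the rim, level within 2 degrees), the wing stands across the slot (at least 1.3 rad from the port's x) with the stud held in by its notch (pushed in 5 to 16.5 mm), and everything is at rest (all of step 2 and linear speed of cover below 0.01 m/s and velocity of joint plunger between -0.01 and 0.01 m/s); the robot touches nothing.
It fails at once if the stud is forced: more than 20 N between the stud and its receptacle (contact force between wing and sheeter above 20 N).
It fails at once if the cover is dropped or jammed onto the machine: more than 50 N between the cover (stud included) and the sheeter (contact force between cover and sheeter above 50 N).
It fails at once if a bystander is pushed more than 30 mm from where it lay (distance of any of bowl, grease_jar, brush, cutter, tub_lid, spatula from where it was at the start of the episode above 0.03 m).
It also fails if it takes over 72 s, if anything falls off the work surface, if the arm or the gripper's body presses on something with over 40 N, if the wrist force passes 120 N, or if a joint passes its speed limit or range.

ROBOT

A 7-joint arm with a two-finger parallel gripper is mounted at the origin on the work surface. World frame = base frame: x ahead of the robot, y to its left, z up, the work surface at z = 0. Lengths are in m, angles in rad, forces in N, time in s.
With the tool pointing down it reaches from about 0.4 to 0.85 m from the base axis. Payload 4.5 kg.
Tool frame: the origin (TCP) lies midway between the tips of the shut fingers; the grasp point (between the pads) lies 19 mm behind it (grip_depth is the distance from the TCP to the grasp point, in m); y points along the fingers, z is the direction in which the jaws open and shut, and the axes are right-handed (so a half turn about y gives the same grasp; the last joint's range is limited). The gripper opens to 88 mm and grips with 3 to 60 N. Pads are 18 mm wide; open, the fingers measure 123 mm over their backs; the gripper's body (75 mm by 187 mm) begins 45 mm behind the grasp point.
Start: joints at [1.169, 0.689, -0.195, 1.565, 0.157, 0.902, -0.215], TCP at [0.264, -0.567, 0.239] pointing down, gripper open.
Joint ranges: [-3.01, 3.01], [-0.46, 2.08], [-1.47, 1.51], [0.13, 2.56], [-1, 4.14], [0.04, 2.09], [-2.66, 2.66]. Speed limits (rad/s): [2.57, 2.57, 3.14, 3.14, 3.14, 3.14, 3.14].

INTERFACE

Orientations are given as [roll, pitch, yaw] about the fixed x, y, z axes, in that order (R = Rz(yaw) Ry(pitch) Rx(roll)).
In Python, from plant import observe, camera, camera_info, sign_off, grip_depth gives the robot as it stands.
- The arm moves only by the tool servo_tool, never from a script. Its arguments are lists of equal length, an entry for each row: "translation": the shift along the world's x, y, z in m, a list of three; "dr": the turn, a rotation vector about the world's x, y, z in rad, a list of three; "hand": the gripper's target within -1 to 1 (fully open at 1, half-way at 0, shut at -1). A call has 1 to 5 rows; each row shifts and turns the pose as measured when the row begins; what a row does not reach is not made up. A row lasts 1/10 s, in which the tool goes at most 50 mm and 8.59 degrees, less where a joint would pass 70% of its speed; a pose out of reach is approached as far as the arm can. A call with a gripper value outside its range is refused whole. The fingers move at their own pace and stop on an object; the grip force is fixed at half the most. Time passes only in rows, so rows that do not move let the fingers close. It gives the time, the measured TCP pose, the force and the opening at its end, in the units of the state.
- observe(): the state, without advancing time (a new reading comes with each control period).
- camera(name): name is "side" or "top" or "wrist"; returns (picture, depth): 384x512x3 uint8, blue, green, red; 384x512 float32, m along the optical axis (not along the pixel's ray), 0 where there is no reading.
- camera_info(name): a dict with "intrinsics" (3x3 intrinsics, pixels), "R" (3x3) and "t" (3): a world point X has camera coordinates R X + t. Camera axes: x right, y down, z forward; pixel columns grow to the right and rows downward; lengths in m; the calibration is good to about 2 mm. A picture is of the moment at which its call begins: read the wrist's pose just before it. camera_info takes no time and is no camera call; for the wrist camera it gives the pose at the moment of the call.
- sign_off(): hands the job in, once; it reports no verdict.
The state is a dict: "t": time; "q": joint angles; "qd": joint speeds; "effort": joint torques, N m; "tcp_pos": TCP position; "ee_rot": TCP orientation; "force": force on the tool from outside, world axes, zero at the start; "moment": the same for the moment, N m; "opening": finger opening in m.
Only numpy, scipy, OpenCV 4.12 (cv2) and the standard library are available. Lean on these libraries where they do the work, as an engineer would, in place of code of your own. Each camera call takes 0.05 s, during which the arm holds its last target.

## Working session

There is one attempt and no reset: what is moved stays moved. The work goes in short steps, Python scripts to look and compute and a tool call to move; the robot and the scene stay as the last step left them, time stands still between calls to the robot, and variables do not carry over. Pictures are saved under pics/ and viewed, and the job is handed in when it is done.

Besides the shell and the picture viewer there is one more tool, called after "Emit:" in YAML: its name, and indented under it one key for each argument. servo_tool: Moves the arm, as the interface text tells. Its arguments: {"type":"object","properties":{"translation":{"type":"array","items":{"type":"array","items":{"type":"number"}}},"dr":{"type":"array","items":{"type":"array","items":{"type":"number"}}},"hand":{"type":"array","items":{"type":"number"}}},"required":["translation","dr","hand"]}

```bash
ls; mkdir -p pics; cat > h.py <<'E'
import numpy as np, cv2
from plant import observe, camera, camera_info, sign_off, grip_depth
def snap(n,f):
    ci=camera_info(n); p,d=camera(n); cv2.imwrite(f'pics/{f}.png',p); np.savez(f'pics/{f}.npz',p=p,d=d,K=ci['intrinsics'],R=ci['R'],t=ci['t']); return p,d,ci
def pts(f):
    z=np.load(f'pics/{f}.npz'); d=z['d'];K=z['K'];v,u=np.mgrid[:d.shape[0],:d.shape[1]]
    c=np.stack([(u-K[0,2])/K[0,0]*d,(v-K[1,2])/K[1,1]*d,d],-1)
    return z['p'],d,(c-z['t'])@z['R']
def ray(f,u,v,h):
    z=np.load(f'pics/{f}.npz');K=z['K'];R=z['R'];o=-R.T@z['t'];r=R.T@np.array([(u-K[0,2])/K[0,0],(v-K[1,2])/K[1,1],1]);return o+r*(h-o[2])/r[2]
def st():
    s=observe(); print({k:np.round(s[k],4).tolist() for k in ('t','q','tcp_pos','ee_rot','force','moment','opening')})
E
python3 - <<'E'
from h import *
st(); print(grip_depth)
for n in('top','side','wrist'):
    p,d,ci=snap(n,n+'0'); print(n,ci['intrinsics'],-np.array(ci['R']).T@ci['t'])
E
```

```text
pics
{'t': 0.0, 'q': [1.1688, 0.69, -0.1945, 1.5663, 0.1573, 0.9025, -0.2151], 'tcp_pos': [0.2635, -0.566, 0.2379], 'ee_rot': [-1.5727, -0.0001, -2.7057], 'force': [-0.5842, 0.2863, 0.5026], 'moment': [0.0066, 0.0004, -0.0086], 'opening': 0.0879}
0.0187
top [[434.46116631   0.         256.96755774]
 [  0.         434.46116631 194.65500826]
 [  0.           0.           1.        ]] [ 0.41382931 -0.02589087  1.66383701]
side [[389.29230084   0.         256.56549731]
 [  0.         389.29230084 186.37171758]
 [  0.           0.           1.        ]] [0.33912218 0.85355641 0.90310457]
wrist [[295.42227122   0.         252.63197259]
 [  0.         295.42227122 194.94779951]
 [  0.           0.           1.        ]] [ 0.33228112 -0.53373892  0.38411809]
```

View pics/top0.png

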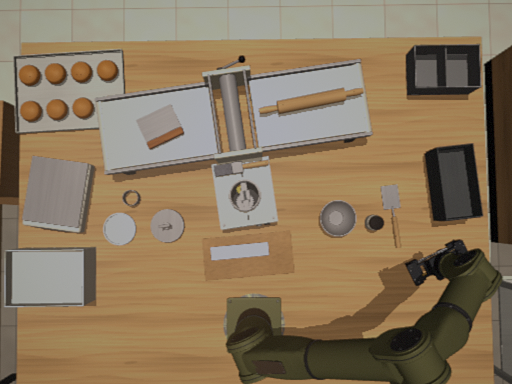

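View pics/side0.png

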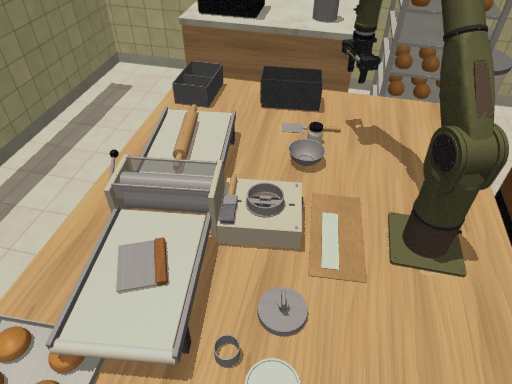

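View pics/wrist0.png

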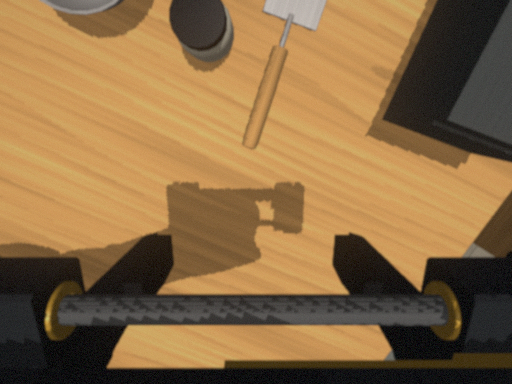

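The top view shows the cover at about (167,226) with its wing, the tub lid at (120,228), the cutter at (132,198) and the port at (245,196). The bowl, jar and spatula are to the right. Next I measure these.

```bash
python3 - <<'E'
from h import *
p,d,P=pts('top0')
a=cv2.resize(p[190:260,95:200],None,fx=7,fy=7,interpolation=cv2.INTER_CUBIC);cv2.imwrite('pics/zc.png',a)
a=cv2.resize(p[150:235,200:285],None,fx=7,fy=7,interpolation=cv2.INTER_CUBIC);cv2.imwrite('pics/zp.png',a)
np.set_printoptions(precision=3,suppress=True)
print('cover',P[226,155],P[226,167],P[218,165]); print(P[196,262],P[200,232],P[215,245])
# cover points: height >15mm near
m=(P[...,2]>.016)&(P[...,2]<.03)&(np.hypot(P[...,0]-P[226,167,0],P[...,1]-P[226,167,1])<.075)
q=P[m];print('plate',m.sum(),q[:,:2].min(0),q[:,:2].max(0),q.mean(0),np.median(q[:,2]))
print(cv2.minEnclosingCircle(q[:,:2].astype(np.float32)))
m=(P[...,2]>.05)&(P[...,2]<.09)&(np.hypot(P[...,0]-q[:,0].mean(),P[...,1]-q[:,1].mean())<.05)
w=P[m];print('wing',m.sum(),w.mean(0),cv2.minAreaRect(w[:,:2].astype(np.float32)))
c=P[196,245,:2]
m=(P[...,2]>.108)&(P[...,2]<.13)&(np.hypot(P[...,0]-c[0],P[...,1]-c[1])<.08)
r=P[m];print('rim',m.sum(),r.mean(0),cv2.minEnclosingCircle(r[:,:2].astype(np.float32)),cv2.fitEllipse(r[:,:2].astype(np.float32)))
E
```

```text
cover [0.376 0.366 0.025] [0.376 0.312 0.068] [0.405 0.328 0.027]
[ 0.481 -0.038  0.083] [0.471 0.076 0.011] [0.413 0.025 0.077]
plate 749 [0.318 0.262] [0.439 0.386] [0.378 0.324 0.022] 0.022027976167825834
((0.37770554423332214, 0.32462406158447266), 0.06355367600917816)
wing 39 [0.379 0.323 0.069] ((0.37894877791404724, 0.32428085803985596), (0.03494013100862503, 0.020886346697807312), 70.58343505859375)
rim 109 [0.486 0.028 0.117] ((0.48605427145957947, 0.02752312459051609), 0.05532965436577797) ((0.486015260219574, 0.027148429304361343), (0.10563529282808304, 0.10693249851465225), 169.15060424804688)
```

```bash
python3 - <<'E'
import cv2,numpy as np
a=cv2.imread('pics/zc.png');b=cv2.imread('pics/zp.png');print(a.shape,b.shape)
E
```

```text
(490, 735, 3) (595, 595, 3)
```

View pics/zc.png

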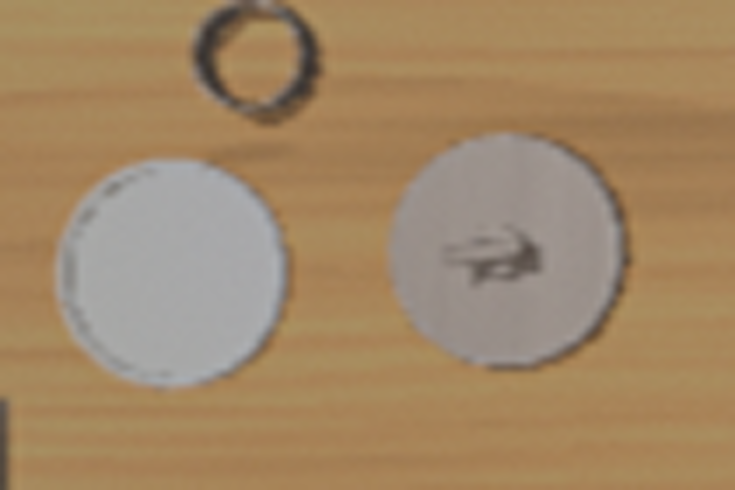

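View pics/zp.png

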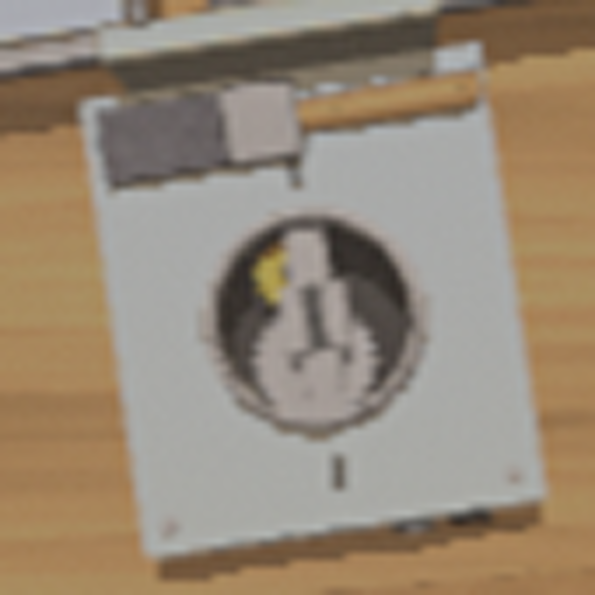

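The rim centre is near (0.486, 0.027), and the cover is near (0.378, 0.324) with its wing roughly along y. I'll move the wrist camera over the port and measure it more closely.

Emit:
servo_tool:
  translation:
    - [0.017, 0.043, 0.003]
    - [0.017, 0.043, 0.003]
    - [0.017, 0.043, 0.003]
    - [0.017, 0.043, 0.003]
    - [0.017, 0.043, 0.003]
  dr:
    - [0, 0, 0.1]
    - [0, 0, 0.1]
    - [0, 0, 0.1]
    - [0, 0, 0.1]
    - [0, 0, 0.1]
  hand: [1, 1, 1, 1, 1]

```text
t: 0.65
tcp_pos: [0.3447, -0.3508, 0.2513]
ee_rot: [-1.571, -0.005, -2.202]
force: [-0.1, 0.4, -0.5]
opening: 0.0879
```

Emit:
servo_tool:
  translation:
    - [0.017, 0.043, 0.003]
    - [0.017, 0.043, 0.003]
    - [0.017, 0.043, 0.003]
    - [0.017, 0.043, 0.003]
    - [0.017, 0.043, 0.003]
  dr:
    - [0, 0, 0.1]
    - [0, 0, 0.1]
    - [0, 0, 0.1]
    - [0, 0, 0.1]
    - [0, 0, 0.1]
  hand: [1, 1, 1, 1, 1]

```text
t: 1.15
tcp_pos: [0.431, -0.127, 0.267]
ee_rot: [-1.57, -0.005, -1.682]
force: [1.9, -0.4, 1.3]
opening: 0.0882
```

```bash
python3 -c "
from h import *;st()"
```

```text
{'t': 1.15, 'q': [0.5174, 0.4514, -0.4948, 2.0258, 0.321, 0.7384, -0.2868], 'tcp_pos': [0.431, -0.127, 0.267], 'ee_rot': [-1.5704, -0.0053, -1.682], 'force': [1.9218, -0.3797, 1.3382], 'moment': [-0.0305, -0.1437, -0.0415], 'opening': 0.0882}
```

Emit:
servo_tool:
  translation:
    - [0.033, 0.04, 0]
    - [0.033, 0.04, 0]
    - [0, 0, 0]
  dr:
    - [0, 0, 0.12]
    - [0, 0, 0.12]
    - [0, 0, 0]
  hand: [1, 1, 1]

```text
t: 1.45
tcp_pos: [0.4969, -0.0412, 0.2682]
ee_rot: [-1.566, -0.002, -1.42]
force: [-0.7, 0.1, -0.3]
opening: 0.0883
```

```bash
python3 -c "
from h import *;st();p,d,ci=snap('wrist','w1');print(np.round(ci['R'],3),-ci['R'].T@ci['t'])"
```

```text
{'t': 1.45, 'q': [0.3507, 0.5234, -0.5605, 1.8951, 0.374, 0.8226, -0.2561], 'tcp_pos': [0.4969, -0.0412, 0.2682], 'ee_rot': [-1.5659, -0.0022, -1.4201], 'force': [-0.7179, 0.095, -0.329], 'moment': [0.0039, 0.0025, 0.0179], 'opening': 0.0883}
[[ 0.989  0.149  0.004]
 [ 0.141 -0.944  0.298]
 [ 0.048 -0.294 -0.955]] [0.48397593 0.03491565 0.41412158]
```

View pics/w1.png

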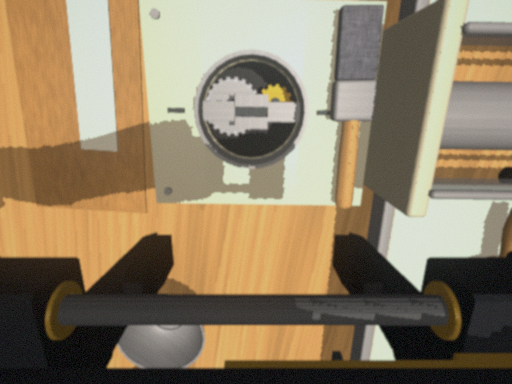

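The wrist view shows the collar centred at about (249,108), the ribs at (176,110) and (324,113), and the slot near (250,112). I'll fit them now.

```bash
python3 - <<'E'
from h import *
from scipy.optimize import least_squares
np.set_printoptions(precision=4,suppress=True)
p,d,P=pts('w1')
m=(P[...,2]>.112)&(P[...,2]<.125)&(np.hypot(P[...,0]-.486,P[...,1]-.027)<.07)
v,u=np.nonzero(m);q=P[m];print(len(q),np.median(q[:,2]))
print('minencl',cv2.minEnclosingCircle(q[:,:2].astype(np.float32)))
# per-angle midpoint of ring
c=np.array([.486,.027])
f=lambda x:np.hypot(q[:,0]-x[0],q[:,1]-x[1])-x[2]
r=least_squares(f,[.486,.027,.0535],loss='soft_l1',f_scale=.001);print('ring fit',r.x)
# rgb: dark interior bore at rim edge: fit ellipse to ray-cast ring outer edge
hs=cv2.cvtColor(p,cv2.COLOR_BGR2GRAY)
print('slot/ribs')
R=[ray('w1',176,110,.087),ray('w1',324,113,.087)];dd=R[1]-R[0];print(R,np.arctan2(dd[1],dd[0]),(R[0]+R[1])/2)
a=cv2.resize(p[40:180,140:340],None,fx=4,fy=4,interpolation=cv2.INTER_CUBIC);cv2.imwrite('pics/w1z.png',a)
E
```

```text
1913 0.11881651283591901
minencl ((0.4845736026763916, 0.027011772617697716), 0.055374838411808014)
ring fit [0.4847 0.027  0.0525]
slot/ribs
[array([0.4059, 0.0158, 0.087 ]), array([0.5623, 0.0362, 0.087 ])] 0.12972998827500568 [0.4841 0.026  0.087 ]
```

View pics/w1z.png

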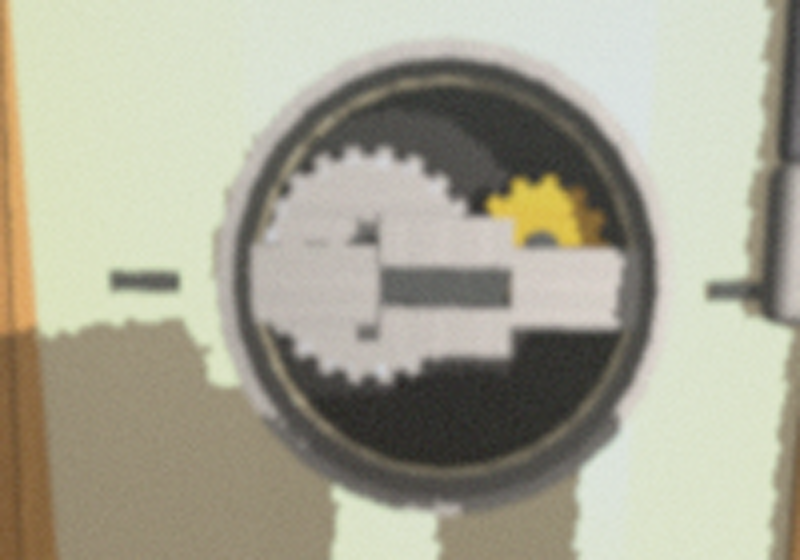

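```bash
python3 - <<'E'
from h import *
np.set_printoptions(precision=4,suppress=True)
p,d,P=pts('w1')
for n,(x0,x1,y0,y1) in dict(cup=(390,500,225,258),cup2=(390,500,318,350),bar=(525,610,258,320),barL=(270,360,258,320),slot=(390,500,275,300)).items():
    a=P[40+y0//4:40+y1//4,140+x0//4:140+x1//4,2];print(n,np.median(a),a.std(),a.size)
s=[ray('w1',140+a/4,40+288/4,.1) for a in(380,512)];print(s,(s[0]+s[1])/2)
for a,b in (((176.2,110.2),(323.7,112.5)),):
    A=ray('w1',*a,.087);B=ray('w1',*b,.087);print(np.arctan2(*(B-A)[[1,0]]))
A,B=[ray('top0',200+a/7,150+b/7,.087) for a,b in((338,472),(295,172))];print(A,B,np.arctan2(*(B-A)[[1,0]]))
E
```

```text
cup 0.10016390347530674 0.036098756765062016 224
cup2 0.10006392554842666 0.02955570113398473 224
bar 0.09299018155864411 0.030210298032732785 336
barL 0.09304854345529562 0.023614288603468595 368
slot 0.08993833354086514 0.0007773633644954348 196
[array([0.4688, 0.0235, 0.1   ]), array([0.5022, 0.0286, 0.1   ])] [0.4855 0.0261 0.1   ]
0.1342359424431271
[0.4041 0.0131 0.087 ] [0.5602 0.0337 0.087 ] 0.13120200092809212
```

The cup top reads 18.7 mm below the rim, close to average. The port is at about (0.485, 0.027) with yaw 0.133. Next is the cover.

Emit:
servo_tool:
  translation:
    - [-0.015, 0.042, -0.006]
    - [-0.015, 0.042, -0.006]
    - [-0.015, 0.042, -0.006]
    - [-0.015, 0.042, -0.006]
    - [-0.015, 0.042, -0.006]
  dr:
    - [0, 0, 0]
    - [0, 0, 0]
    - [0, 0, 0]
    - [0, 0, 0]
    - [0, 0, 0]
  hand: [1, 1, 1, 1, 1]

```text
t: 2.0
tcp_pos: [0.4173, 0.1554, 0.2352]
ee_rot: [-1.573, -0.014, -1.458]
force: [0.6, 1.4, -0.7]
opening: 0.0882
```

Emit:
servo_tool:
  translation:
    - [-0.015, 0.042, -0.006]
    - [-0.015, 0.042, -0.006]
    - [0, 0, 0]
  dr:
    - [0, 0, 0]
    - [0, 0, 0]
    - [0, 0, 0]
  hand: [1, 1, 1]

```text
t: 2.3
tcp_pos: [0.3833, 0.2431, 0.2224]
ee_rot: [-1.574, -0.014, -1.458]
force: [0.0, 0.9, -0.6]
opening: 0.0877
```

```bash
python3 - <<'E'
from h import *
st();p,d,ci=snap('wrist','w2')
from scipy.optimize import least_squares
np.set_printoptions(precision=4,suppress=True)
p,d,P=pts('w2')
m=(P[...,2]>.017)&(P[...,2]<.03)&(np.hypot(P[...,0]-.378,P[...,1]-.3245)<.075)
q=P[m];print('plate',m.sum(),np.median(q[:,2]),cv2.minEnclosingCircle(q[:,:2].astype(np.float32)))
m=(P[...,2]>.066)&(P[...,2]<.08)&(np.hypot(P[...,0]-.378,P[...,1]-.3245)<.04)
w=P[m];print('wing',m.sum(),w.mean(0),cv2.minAreaRect(w[:,:2].astype(np.float32)))
if len(w): e=np.linalg.eigh(np.cov(w[:,:2].T))[1][:,1];print(np.arctan2(e[1],e[0]))
E
```

```text
{'t': 2.3, 'q': [-0.3602, 0.5327, -0.4772, 2.0634, 0.412, 0.6493, -1.0043], 'tcp_pos': [0.3833, 0.2431, 0.2224], 'ee_rot': [-1.5743, -0.0144, -1.458], 'force': [0.0281, 0.9359, -0.5567], 'moment': [-0.0472, -0.0784, -0.0326], 'opening': 0.0877}
plate 9862 0.022992720834033337 ((0.3767874240875244, 0.32474708557128906), 0.0630846694111824)
wing 446 [0.3768 0.3249 0.0735] ((0.37683361768722534, 0.3246553838253021), (0.009952208027243614, 0.03970213606953621), 8.950557708740234)
1.7300010562217145
```

View pics/w2.png

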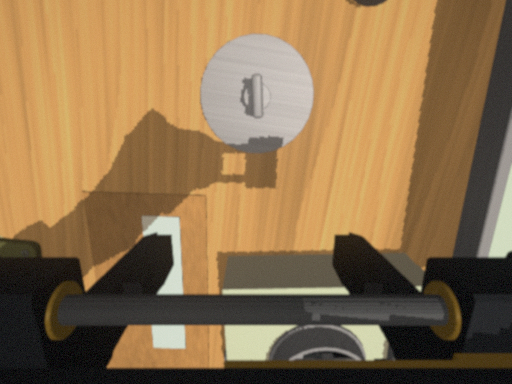

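The wrist view shows the cover at about (257,93) and the wing at (257,96). In world coordinates the wing is at (0.3768, 0.3248), yaw 1.730, with its top at 0.0735. I'll level the tool and descend.

```bash
cat >> h.py <<'E'
from scipy.spatial.transform import Rotation as Ro
def go(x,y,z,yaw):
    s=observe();r=Ro.from_euler('xyz',s['ee_rot']);D=Ro.from_euler('xyz',[-np.pi/2,0,yaw])
    print('d',np.round(np.array([x,y,z])-s['tcp_pos'],4),'rv',np.round((D*r.inv()).as_rotvec(),4))
E
python3 -c "
from h import *;go(.3768,.3248,.12,-1.4115)"
```

```text
d [-0.0077  0.0857 -0.1023] rv [ 0.0188 -0.0016  0.0509]
```

Emit:
servo_tool:
  translation:
    - [-0.003, 0.029, -0.034]
    - [-0.003, 0.029, -0.034]
    - [-0.002, 0.028, -0.034]
    - [0, 0, 0]
  dr:
    - [0.006, 0, 0.017]
    - [0.006, 0, 0.017]
    - [0.006, 0, 0.017]
    - [0, 0, 0]
  hand: [1, 1, 1, 1]

```text
t: 2.75
tcp_pos: [0.3826, 0.3163, 0.1176]
ee_rot: [-1.568, -0.008, -1.429]
force: [-0.9, -0.9, -0.0]
opening: 0.0885
```

```bash
python3 -c "
from h import *;st();go(.3768,.3248,.051,-1.4115)
p,d,ci=snap('wrist','w3')
p,d,P=pts('w3')
m=(P[...,2]>.066)&(P[...,2]<.08)&(np.hypot(P[...,0]-.378,P[...,1]-.3245)<.04)
w=P[m];print('wing',m.sum(),w.mean(0),cv2.minAreaRect(w[:,:2].astype(np.float32)))
e=np.linalg.eigh(np.cov(w[:,:2].T))[1][:,1];print(np.arctan2(e[1],e[0]))"
```

```text
{'t': 2.75, 'q': [-0.5849, 0.7425, -0.3316, 2.048, 0.5605, 0.4429, -1.2082], 'tcp_pos': [0.3826, 0.3163, 0.1176], 'ee_rot': [-1.568, -0.0079, -1.4291], 'force': [-0.9323, -0.887, -0.0174], 'moment': [-0.0136, -0.0555, 0.0358], 'opening': 0.0885}
d [-0.0058  0.0085 -0.0666] rv [0.0074 0.004  0.0176]
wing 800 [0.37662014 0.32653139 0.07329843] ((0.37666764855384827, 0.3251648247241974), (0.00970351230353117, 0.039041899144649506), 8.105585098266602)
1.724228272227402
```

View pics/w3.png

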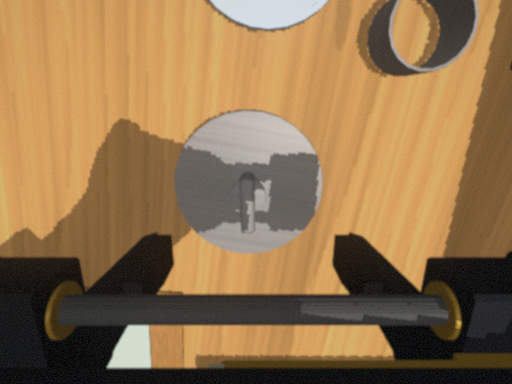

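The wing sits mid-way between the fingers at about (247,205), at (0.3767, 0.325). I'll descend in steps.

Emit:
servo_tool:
  translation:
    - [-0.006, 0.0085, 0]
    - [0, 0, -0.02]
    - [0, 0, -0.02]
    - [0, 0, -0.015]
    - [0, 0, 0]
  dr:
    - [0.007, 0.004, 0.016]
    - [0, 0, 0]
    - [0, 0, 0]
    - [0, 0, 0]
    - [0, 0, 0]
  hand: [1, 1, 1, 1, 1]

```text
t: 3.3
tcp_pos: [0.3838, 0.3146, 0.0688]
ee_rot: [-1.562, -0.003, -1.43]
force: [-0.4, -0.6, -0.0]
opening: 0.0887
```

```bash
python3 -c "
from h import *;st();go(.3767,.325,.051,-1.414)"
```

```text
{'t': 3.3, 'q': [-0.6444, 0.826, -0.2292, 2.0797, 0.633, 0.2997, -1.2715], 'tcp_pos': [0.3838, 0.3146, 0.0688], 'ee_rot': [-1.5622, -0.0032, -1.4304], 'force': [-0.4487, -0.5872, -0.0335], 'moment': [-0.0109, -0.1048, -0.0249], 'opening': 0.0887}
d [-0.0071  0.0104 -0.0178] rv [0.0019 0.0089 0.0164]
```

Emit:
servo_tool:
  translation:
    - [-0.007, 0.0105, 0]
    - [0, 0, 0]
  dr:
    - [0.002, 0.009, 0.016]
    - [0, 0, 0]
  hand: [1, 1]

```text
t: 3.5
tcp_pos: [0.3778, 0.3249, 0.0713]
ee_rot: [-1.569, 0.002, -1.416]
force: [0.1, 0.1, -0.0]
opening: 0.0881
```

```bash
python3 -c "
from h import *;st();go(.3767,.325,.051,-1.414)"
```

```text
{'t': 3.5, 'q': [-0.6485, 0.8243, -0.2523, 2.0691, 0.6237, 0.3188, -1.2662], 'tcp_pos': [0.3778, 0.3249, 0.0713], 'ee_rot': [-1.569, 0.0016, -1.4162], 'force': [0.0594, 0.0921, -0.0266], 'moment': [-0.0577, -0.0732, 0.0144], 'opening': 0.0881}
d [-0.0011  0.0001 -0.0203] rv [-0.0019  0.0015  0.0022]
```

Emit:
servo_tool:
  translation:
    - [-0.002, 0.0015, -0.01]
    - [-0.002, 0.0015, -0.01]
    - [0, 0, 0]
  dr:
    - [0, 0, 0.002]
    - [0, 0, 0.002]
    - [0, 0, 0]
  hand: [1, 1, 1]

```text
t: 3.8
tcp_pos: [0.3745, 0.329, 0.0519]
ee_rot: [-1.566, 0.005, -1.413]
force: [-0.2, -0.7, -0.1]
opening: 0.088
```

```bash
python3 -c "
from h import *;st();go(.3767,.325,.051,-1.414)"
```

```text
{'t': 3.8, 'q': [-0.6871, 0.8589, -0.206, 2.0786, 0.6464, 0.2586, -1.2937], 'tcp_pos': [0.3745, 0.329, 0.0519], 'ee_rot': [-1.5662, 0.0047, -1.4125], 'force': [-0.2303, -0.743, -0.0895], 'moment': [-0.0721, -0.1454, 0.0092], 'opening': 0.088}
d [ 0.0022 -0.004  -0.0009] rv [-0.0053  0.0038 -0.0015]
```

Emit:
servo_tool:
  translation:
    - [0.002, -0.004, -0.001]
    - [0, 0, 0]
  dr:
    - [-0.005, 0.004, -0.001]
    - [0, 0, 0]
  hand: [1, 1]

```text
t: 4.0
tcp_pos: [0.3762, 0.3244, 0.0503]
ee_rot: [-1.572, -0.001, -1.413]
force: [-0.2, 0.3, -0.5]
opening: 0.0879
```

```bash
python3 -c "
from h import *;st();go(.3767,.325,.051,-1.414)"
```

```text
{'t': 4.0, 'q': [-0.676, 0.8627, -0.2111, 2.0759, 0.6465, 0.2681, -1.2858], 'tcp_pos': [0.3762, 0.3244, 0.0503], 'ee_rot': [-1.572, -0.0014, -1.4128], 'force': [-0.1539, 0.2631, -0.484], 'moment': [-0.0408, -0.0947, 0.0622], 'opening': 0.0879}
d [0.0005 0.0006 0.0007] rv [ 0.0016 -0.0009 -0.0012]
```

Emit:
servo_tool:
  translation:
    - [0.0005, 0.0005, 0.001]
    - [0, 0, 0]
    - [0, 0, 0]
    - [0, 0, 0]
    - [0, 0, 0]
  dr:
    - [0, 0, 0]
    - [0, 0, 0]
    - [0, 0, 0]
    - [0, 0, 0]
    - [0, 0, 0]
  hand: [-1, -1, -1, -1, -1]

```text
t: 4.5
tcp_pos: [0.3773, 0.3248, 0.0517]
ee_rot: [-1.571, -0.001, -1.414]
force: [-0.3, -0.2, 0.4]
opening: 0.0505
```

Emit:
servo_tool:
  translation:
    - [0, 0, 0]
    - [0, 0, 0]
  dr:
    - [0, 0, 0]
    - [0, 0, 0]
  hand: [-1, -1]

```text
t: 4.7
tcp_pos: [0.3773, 0.3248, 0.0518]
ee_rot: [-1.571, -0.001, -1.414]
force: [1.1, -0.1, -0.1]
opening: 0.0342
```

```bash
python3 -c "
from h import *;st()"
```

```text
{'t': 4.7, 'q': [-0.6725, 0.8604, -0.2154, 2.0731, 0.6446, 0.2736, -1.2837], 'tcp_pos': [0.3773, 0.3248, 0.0518], 'ee_rot': [-1.5714, -0.001, -1.4137], 'force': [1.1245, -0.1463, -0.097], 'moment': [-0.0477, -0.1011, -0.0149], 'opening': 0.0342}
```

Emit:
servo_tool:
  translation:
    - [0, 0, 0]
    - [0, 0, 0]
    - [0, 0, 0]
    - [0, 0, 0]
    - [0, 0, 0]
  dr:
    - [0, 0, 0]
    - [0, 0, 0]
    - [0, 0, 0]
    - [0, 0, 0]
    - [0, 0, 0]
  hand: [-1, -1, -1, -1, -1]

```text
t: 5.2
tcp_pos: [0.3773, 0.3249, 0.0518]
ee_rot: [-1.571, -0.001, -1.413]
force: [0.9, -0.9, -0.5]
opening: 0.0101
```

```bash
python3 -c "
from h import *;st()
p,d,ci=snap('wrist','w4')
p,d,P=pts('w4')
m=(P[...,2]>.018)&(P[...,2]<.028)&(np.hypot(P[...,0]-.377,P[...,1]-.325)<.068)
q=P[m];print(len(q),cv2.minEnclosingCircle(q[:,:2].astype(np.float32)))"
```

```text
{'t': 5.2, 'q': [-0.6726, 0.8604, -0.2152, 2.073, 0.6448, 0.2736, -1.2837], 'tcp_pos': [0.3773, 0.3249, 0.0518], 'ee_rot': [-1.5712, -0.0009, -1.4135], 'force': [0.9289, -0.8846, -0.5055], 'moment': [-0.0673, -0.1097, -0.0098], 'opening': 0.0101}
18535 ((0.37638309597969055, 0.32482168078422546), 0.06303010135889053)
```

View pics/w4.png

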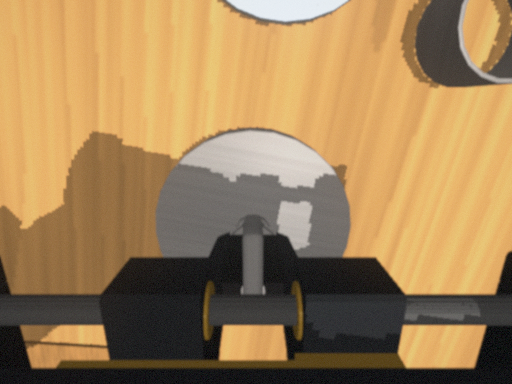

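The grip is firm: the opening is 10.1 mm, and the wing at (253,255) is between the pads. Now I'll lift.

Emit:
servo_tool:
  translation:
    - [0, 0, 0.005]
    - [0, 0, 0.01]
    - [0, 0, 0.015]
    - [0, 0, 0.02]
    - [0, 0, 0]
  dr:
    - [0, 0, 0]
    - [0, 0, 0]
    - [0, 0, 0]
    - [0, 0, 0]
    - [0, 0, 0]
  hand: [-1, -1, -1, -1, -1]

```text
t: 5.75
tcp_pos: [0.376, 0.3234, 0.104]
ee_rot: [-1.574, -0.004, -1.413]
force: [0.0, 0.3, -3.2]
opening: 0.0098
```

```bash
python3 -c "
from h import *;st();go(.4856,.0271,.215,.133)
p,d,ci=snap('wrist','w5')"
```

```text
{'t': 5.75, 'q': [-0.6052, 0.7677, -0.3238, 2.0536, 0.5824, 0.4146, -1.2281], 'tcp_pos': [0.376, 0.3234, 0.104], 'ee_rot': [-1.5744, -0.0038, -1.4131], 'force': [0.0194, 0.2674, -3.1673], 'moment': [0.0461, -0.0591, -0.0022], 'opening': 0.0098}
d [ 0.1096 -0.2963  0.111 ] rv [5.7000e-03 9.0000e-04 1.5461e+00]
```

View pics/w5.png

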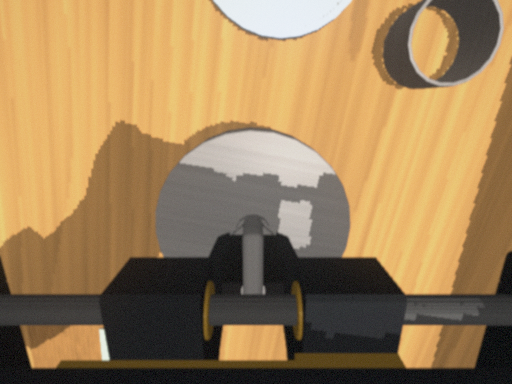

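The cover hangs level in the grip and weighs about 3.2 N. I'll carry it up and over to the port.

Emit:
servo_tool:
  translation:
    - [0, 0, 0.028]
    - [0, 0, 0.028]
    - [0, 0, 0.028]
    - [0.009, -0.025, 0.02]
    - [0.011, -0.03, 0.007]
  dr:
    - [0, 0, 0.08]
    - [0, 0, 0.1]
    - [0, 0, 0.1]
    - [0, 0, 0.1]
    - [0, 0, 0.1]
  hand: [-1, -1, -1, -1, -1]

```text
t: 6.3
tcp_pos: [0.3919, 0.2689, 0.2138]
ee_rot: [-1.58, -0.007, -0.906]
force: [-0.1, -0.3, -3.3]
opening: 0.0098
```

Emit:
servo_tool:
  translation:
    - [0.011, -0.03, 0]
    - [0.011, -0.03, 0]
    - [0.011, -0.03, 0]
    - [0.011, -0.03, 0]
    - [0.011, -0.03, 0]
  dr:
    - [0, 0, 0.1]
    - [0, 0, 0.1]
    - [0, 0, 0.1]
    - [0, 0, 0.1]
    - [0, 0, 0.1]
  hand: [-1, -1, -1, -1, -1]

```text
t: 6.8
tcp_pos: [0.4467, 0.1119, 0.2114]
ee_rot: [-1.583, -0.004, -0.382]
force: [0.0, 0.1, -4.1]
opening: 0.0096
```

```bash
python3 -c "
from h import *;st();go(.4856,.0271,.215,.133)"
```

```text
{'t': 6.8, 'q': [0.1597, 0.6322, -0.8188, 2.0535, 0.6935, 0.7618, 0.0911], 'tcp_pos': [0.4467, 0.1119, 0.2114], 'ee_rot': [-1.5834, -0.004, -0.3823], 'force': [0.021, 0.1497, -4.0884], 'moment': [0.0612, -0.1748, -0.0149], 'opening': 0.0096}
d [ 0.0389 -0.0848  0.0036] rv [0.0132 0.0024 0.5153]
```

Emit:
servo_tool:
  translation:
    - [0.01, -0.022, 0.001]
    - [0.01, -0.022, 0.001]
    - [0.01, -0.022, 0.001]
    - [0.009, -0.019, 0]
    - [0, 0, 0]
  dr:
    - [0.003, 0, 0.125]
    - [0.003, 0, 0.125]
    - [0.003, 0, 0.125]
    - [0.003, 0, 0.125]
    - [0, 0, 0]
  hand: [-1, -1, -1, -1, -1]

```text
t: 7.3
tcp_pos: [0.4843, 0.014, 0.2083]
ee_rot: [-1.578, 0.008, 0.129]
force: [-0.2, 1.3, -4.1]
opening: 0.01
```

```bash
python3 -c "
from h import *;st();go(.4856,.0271,.185,.133)"
```

```text
{'t': 7.3, 'q': [0.4492, 0.7193, -0.9704, 1.9846, 0.788, 0.883, 0.7427], 'tcp_pos': [0.4843, 0.014, 0.2083], 'ee_rot': [-1.5781, 0.0083, 0.1294], 'force': [-0.172, 1.2526, -4.0669], 'moment': [0.3861, 0.0669, 0.0009], 'opening': 0.01}
d [ 0.0013  0.0131 -0.0233] rv [ 0.0084 -0.0073  0.0035]
```

Emit:
servo_tool:
  translation:
    - [0.001, 0.013, 0]
    - [0, 0, 0]
    - [0, 0, 0]
  dr:
    - [0.008, -0.007, 0.003]
    - [0, 0, 0]
    - [0, 0, 0]
  hand: [-1, -1, -1]

```text
t: 7.6
tcp_pos: [0.4834, 0.0296, 0.2068]
ee_rot: [-1.569, 0.003, 0.13]
force: [-0.1, -0.5, -3.1]
opening: 0.0098
```

```bash
python3 -c "
from h import *;st();go(.4856,.0271,.165,.133)
p,d,ci=snap('wrist','w6');p2,d,ci=snap('side','s6');cv2.imwrite('pics/s6z.png',cv2.resize(p2[120:280,180:340],None,fx=3.5,fy=3.5))
p,d,P=pts('w6')
m=(P[...,2]>.16)&(P[...,2]<.20)&(np.hypot(P[...,0]-.4856,P[...,1]-.027)<.07)
q=P[m];print(len(q),cv2.minEnclosingCircle(q[:,:2].astype(np.float32)))
A=np.c_[q[:,:2]-[.4856,.0271],np.ones(len(q))];print(np.linalg.lstsq(A,q[:,2],rcond=None)[0])
"
```

```text
{'t': 7.6, 'q': [0.4237, 0.7201, -0.9702, 1.9905, 0.7894, 0.8681, 0.7142], 'tcp_pos': [0.4834, 0.0296, 0.2068], 'ee_rot': [-1.5688, 0.003, 0.1305], 'force': [-0.0587, -0.4659, -3.1248], 'moment': [0.1, -0.0894, -0.0032], 'opening': 0.0098}
d [ 0.0022 -0.0025 -0.0418] rv [-0.0015 -0.0033  0.0025]
18737 ((0.48281988501548767, 0.029712235555052757), 0.06295347958803177)
[0.00393165 0.00302907 0.17801557]
```

View pics/w6.png

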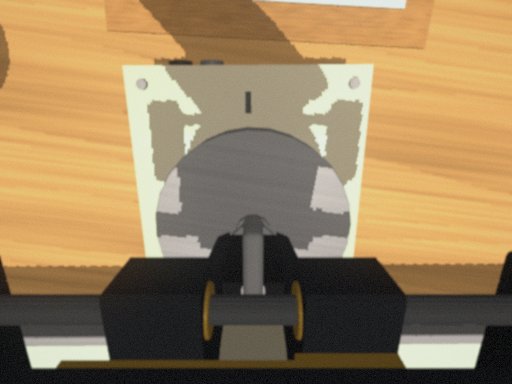

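View pics/s6z.png

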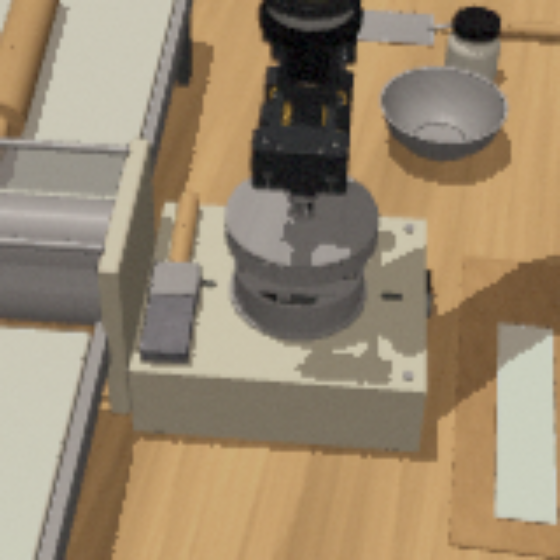

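The near rib is at (248,102), in line with the wing at column 252. The side view shows the cover above the collar, slightly off towards the robot's left.

```bash
python3 -c "
from h import *
print(ray('w6',248,102,.087),ray('w1',176.2,110.2,.087))
p=np.load('pics/w6.npz')['p'];g=p[85:120,235:262].min(2);v,u=np.nonzero(g<70);print(u.mean()+235,v.mean()+85,ray('w6',u.mean()+235,v.mean()+85,.087))
p=np.load('pics/w1.npz')['p'];g=p[100:120,160:192].min(2);v,u=np.nonzero(g<90);print(u.mean()+160,v.mean()+100,ray('w1',u.mean()+160,v.mean()+100,.087))
"
```

```text
[0.40560773 0.01591607 0.087     ] [0.40611585 0.0156088  0.087     ]
247.9322033898305 102.25423728813558 [0.40582208 0.01588416 0.087     ]
177.0 110.0 [0.40694128 0.0159397  0.087     ]
```

Emit:
servo_tool:
  translation:
    - [0.0019, -0.0027, -0.015]
    - [0, 0, -0.015]
    - [0, 0, 0]
    - [0, 0, 0]
  dr:
    - [-0.001, -0.003, 0.0025]
    - [0, 0, 0]
    - [0, 0, 0]
    - [0, 0, 0]
  hand: [-1, -1, -1, -1]

```text
t: 8.1
tcp_pos: [0.486, 0.0295, 0.1777]
ee_rot: [-1.57, -0.003, 0.137]
force: [-0.0, 0.4, -3.5]
opening: 0.01
```

```bash
python3 -c "
from h import *;st();go(.4853,.0269,.165,.133)"
```

```text
{'t': 8.1, 'q': [0.3941, 0.7591, -0.925, 2.0189, 0.8622, 0.8101, 0.6601], 'tcp_pos': [0.486, 0.0295, 0.1777], 'ee_rot': [-1.5704, -0.0034, 0.1367], 'force': [-0.0462, 0.393, -3.5091], 'moment': [0.0979, -0.1239, 0.0056], 'opening': 0.01}
d [-0.0007 -0.0026 -0.0127] rv [-0.0009  0.0033 -0.0037]
```

Emit:
servo_tool:
  translation:
    - [-0.0007, -0.0026, -0.006]
    - [0, -0.001, -0.004]
    - [0, 0, 0]
  dr:
    - [-0.001, 0.003, -0.004]
    - [0, 0, 0]
    - [0, 0, 0]
  hand: [-1, -1, -1]

```text
t: 8.4
tcp_pos: [0.486, 0.0261, 0.1684]
ee_rot: [-1.571, -0.003, 0.133]
force: [-0.0, -0.1, -3.5]
opening: 0.0098
```

```bash
python3 -c "
from h import *;st();go(.4853,.0269,.161,.133)"
```

```text
{'t': 8.4, 'q': [0.3905, 0.7716, -0.9095, 2.0273, 0.8835, 0.7938, 0.6442], 'tcp_pos': [0.486, 0.0261, 0.1684], 'ee_rot': [-1.5712, -0.0025, 0.1326], 'force': [-0.0132, -0.069, -3.5469], 'moment': [0.0481, -0.0847, -0.0014], 'opening': 0.0098}
d [-0.0007  0.0008 -0.0074] rv [0.0001 0.0025 0.0004]
```

Now down slowly, 2 mm per row, watching the force.

Emit:
servo_tool:
  translation:
    - [-0.0007, 0.0008, -0.0025]
    - [0, 0, -0.0025]
    - [0, 0, 0]
  dr:
    - [0, 0.002, 0]
    - [0, 0, 0]
    - [0, 0, 0]
  hand: [-1, -1, -1]

```text
t: 8.7
tcp_pos: [0.4855, 0.0269, 0.1633]
ee_rot: [-1.571, -0.001, 0.132]
force: [-0.3, 0.3, -3.8]
opening: 0.0098
```

```bash
python3 -c "
from h import *;st();go(.4853,.0269,.155,.133)"
```

```text
{'t': 8.7, 'q': [0.3841, 0.7789, -0.9018, 2.0316, 0.8941, 0.7854, 0.6327], 'tcp_pos': [0.4855, 0.0269, 0.1633], 'ee_rot': [-1.5708, -0.001, 0.132], 'force': [-0.2645, 0.3374, -3.8397], 'moment': [0.1055, -0.098, 0.06], 'opening': 0.0098}
d [-0.0002 -0.     -0.0083] rv [-0.0001  0.001   0.001 ]
```

Emit:
servo_tool:
  translation:
    - [0, 0, -0.002]
    - [0, 0, -0.002]
    - [0, 0, 0]
  dr:
    - [0, 0.001, 0.001]
    - [0, 0, 0]
    - [0, 0, 0]
  hand: [-1, -1, -1]

```text
t: 9.0
tcp_pos: [0.4856, 0.027, 0.159]
ee_rot: [-1.571, -0.0, 0.133]
force: [0.4, -0.3, -3.4]
opening: 0.0093
```

```bash
python3 -c "
from h import *;st()"
```

```text
{'t': 9.0, 'q': [0.38, 0.7856, -0.8956, 2.0341, 0.9036, 0.779, 0.626], 'tcp_pos': [0.4856, 0.027, 0.159], 'ee_rot': [-1.5706, -0.0002, 0.1331], 'force': [0.3999, -0.3276, -3.4172], 'moment': [0.0717, -0.1333, 0.0463], 'opening': 0.0093}
```

Emit:
servo_tool:
  translation:
    - [0, 0, -0.0015]
    - [0, 0, -0.0015]
    - [0, 0, 0]
  dr:
    - [0, 0, 0]
    - [0, 0, 0]
    - [0, 0, 0]
  hand: [-1, -1, -1]

```text
t: 9.3
tcp_pos: [0.4857, 0.0271, 0.1558]
ee_rot: [-1.57, -0.0, 0.133]
force: [0.0, -0.5, -3.7]
opening: 0.0097
```

```bash
python3 -c "
from h import *;st()"
```

```text
{'t': 9.3, 'q': [0.3766, 0.7901, -0.8903, 2.0368, 0.9116, 0.773, 0.6192], 'tcp_pos': [0.4857, 0.0271, 0.1558], 'ee_rot': [-1.5705, -0.0003, 0.1331], 'force': [0.0083, -0.5176, -3.6715], 'moment': [0.0576, -0.0933, -0.0469], 'opening': 0.0097}
```

Emit:
servo_tool:
  translation:
    - [0, 0, -0.0015]
    - [0, 0, -0.001]
    - [0, 0, 0]
  dr:
    - [0, 0, 0]
    - [0, 0, 0]
    - [0, 0, 0]
  hand: [-1, -1, -1]

```text
t: 9.6
tcp_pos: [0.4857, 0.0271, 0.1531]
ee_rot: [-1.57, -0.0, 0.133]
force: [-0.2, -0.1, -4.3]
opening: 0.0096
```

```bash
python3 -c "
from h import *;st()"
```

```text
{'t': 9.6, 'q': [0.3739, 0.794, -0.8859, 2.039, 0.9185, 0.7681, 0.6134], 'tcp_pos': [0.4857, 0.0271, 0.1531], 'ee_rot': [-1.5705, -0.0003, 0.1331], 'force': [-0.1642, -0.0696, -4.2558], 'moment': [0.0875, -0.1741, 0.0079], 'opening': 0.0096}
```

Emit:
servo_tool:
  translation:
    - [0, 0, -0.001]
    - [0, 0, -0.0005]
    - [0, 0, 0]
  dr:
    - [0, 0, 0]
    - [0, 0, 0]
    - [0, 0, 0]
  hand: [-1, -1, -1]

```text
t: 9.9
tcp_pos: [0.4858, 0.0271, 0.1526]
ee_rot: [-1.572, -0.001, 0.133]
force: [-1.9, -1.0, 3.6]
opening: 0.01
```

```bash
python3 -c "
from h import *;st()"
```

```text
{'t': 9.9, 'q': [0.3722, 0.794, -0.8844, 2.04, 0.9214, 0.7668, 0.6103], 'tcp_pos': [0.4858, 0.0271, 0.1526], 'ee_rot': [-1.5717, -0.0013, 0.1332], 'force': [-1.8932, -1.0018, 3.5759], 'moment': [-0.1063, 0.1861, 0.0355], 'opening': 0.01}
```

Contact came at 0.1526, the expected seat height. I'll check that the cover is level and seated.

```bash
python3 -c "
from h import *;st()
p,d,ci=snap('wrist','w7');p2,d,ci=snap('side','s7');cv2.imwrite('pics/s7z.png',cv2.resize(p2[140:260,200:320],None,fx=4.5,fy=4.5))
p,d,P=pts('w7')
m=(P[...,2]>.115)&(P[...,2]<.135)&(np.hypot(P[...,0]-.4856,P[...,1]-.027)<.07)
q=P[m];c=cv2.minEnclosingCircle(q[:,:2].astype(np.float32));print(len(q),c)
A=np.c_[q[:,:2]-c[0],np.ones(len(q))];print(np.linalg.lstsq(A,q[:,2],rcond=None)[0])
"
```

```text
{'t': 9.9, 'q': [0.3722, 0.794, -0.8844, 2.04, 0.9214, 0.7668, 0.6103], 'tcp_pos': [0.4858, 0.0271, 0.1526], 'ee_rot': [-1.5717, -0.0013, 0.1332], 'force': [-1.8932, -1.0018, 3.5759], 'moment': [-0.1063, 0.1861, 0.0355], 'opening': 0.01}
18652 ((0.48528245091438293, 0.027261504903435707), 0.06299106776714325)
[2.62376550e-03 1.15382197e-04 1.24080821e-01]
```

View pics/s7z.png

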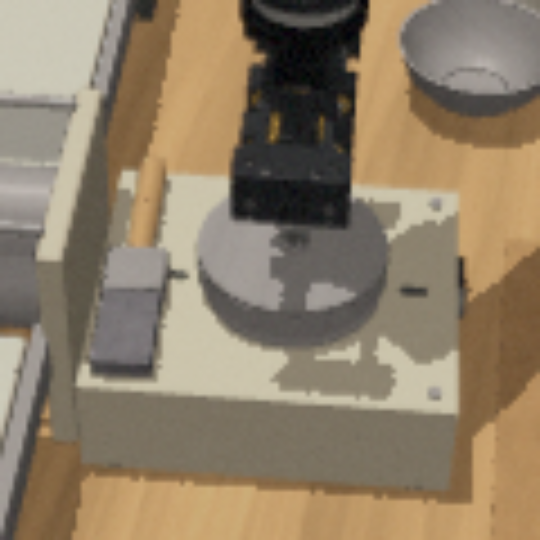

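The cover is seated square: plate top 0.1241, slope under 0.003, centre (0.4853, 0.0273). Now I'll push the stud in, with large steps first and finer ones near the floor.

Emit:
servo_tool:
  translation:
    - [-0.0003, 0, -0.002]
    - [0, 0, -0.002]
    - [0, 0, -0.002]
    - [0, 0, 0]
  dr:
    - [0.001, 0.001, 0]
    - [0, 0, 0]
    - [0, 0, 0]
    - [0, 0, 0]
  hand: [-1, -1, -1, -1]

```text
t: 10.4
tcp_pos: [0.4858, 0.0271, 0.147]
ee_rot: [-1.571, -0.002, 0.133]
force: [-2.3, -1.2, 5.6]
opening: 0.0097
```

```bash
python3 -c "
from h import *;st()"
```

```text
{'t': 10.4, 'q': [0.3669, 0.8019, -0.8751, 2.0449, 0.9359, 0.7557, 0.5981], 'tcp_pos': [0.4858, 0.0271, 0.147], 'ee_rot': [-1.5711, -0.0017, 0.1331], 'force': [-2.298, -1.1819, 5.5878], 'moment': [-0.2124, 0.2519, 0.0609], 'opening': 0.0097}
```

Emit:
servo_tool:
  translation:
    - [-0.0003, -0.0002, -0.002]
    - [0, 0, -0.002]
    - [0, 0, 0]
  dr:
    - [0, 0.001, 0]
    - [0, 0, 0]
    - [0, 0, 0]
  hand: [-1, -1, -1]

```text
t: 10.7
tcp_pos: [0.4858, 0.0271, 0.1434]
ee_rot: [-1.572, -0.002, 0.133]
force: [-3.0, -1.7, 8.0]
opening: 0.01
```

```bash
python3 -c "
from h import *;st()"
```

```text
{'t': 10.7, 'q': [0.3629, 0.8069, -0.8689, 2.0478, 0.9455, 0.7494, 0.5898], 'tcp_pos': [0.4858, 0.0271, 0.1434], 'ee_rot': [-1.5715, -0.0018, 0.1331], 'force': [-2.9899, -1.6799, 7.9779], 'moment': [-0.2085, 0.3469, 0.0086], 'opening': 0.01}
```

Emit:
servo_tool:
  translation:
    - [-0.0004, -0.0002, -0.0006]
    - [0, 0, -0.0006]
  dr:
    - [0, 0.001, 0]
    - [0, 0, 0]
  hand: [-1, -1]

```text
t: 10.9
tcp_pos: [0.4858, 0.0271, 0.1427]
ee_rot: [-1.572, -0.002, 0.133]
force: [-2.2, -0.8, 7.7]
opening: 0.0096
```

Emit:
servo_tool:
  translation:
    - [0, 0, -0.0006]
    - [0, 0, 0]
  dr:
    - [0, 0, 0]
    - [0, 0, 0]
  hand: [-1, -1]

```text
t: 11.1
tcp_pos: [0.4858, 0.0271, 0.1426]
ee_rot: [-1.572, -0.002, 0.133]
force: [-2.3, -1.7, 8.0]
opening: 0.0101
```

```bash
python3 -c "
from h import *;st()"
```

```text
{'t': 11.1, 'q': [0.361, 0.8076, -0.8667, 2.0491, 0.949, 0.7475, 0.5863], 'tcp_pos': [0.4858, 0.0271, 0.1426], 'ee_rot': [-1.5725, -0.0025, 0.1333], 'force': [-2.2711, -1.6658, 7.9778], 'moment': [-0.2103, 0.3352, -0.0647], 'opening': 0.0101}
```

Emit:
servo_tool:
  translation:
    - [-0.0003, 0, -0.001]
    - [0, 0, -0.001]
  dr:
    - [0.001, 0.001, 0]
    - [0, 0, 0]
  hand: [-1, -1]

```text
t: 11.3
tcp_pos: [0.4858, 0.0271, 0.1412]
ee_rot: [-1.572, -0.003, 0.133]
force: [-2.3, -1.3, 7.8]
opening: 0.0099
```

Emit:
servo_tool:
  translation:
    - [0, 0, -0.001]
  dr:
    - [0, 0, 0]
  hand: [-1]

```text
t: 11.4
tcp_pos: [0.4858, 0.0272, 0.1405]
ee_rot: [-1.573, -0.003, 0.133]
force: [-3.1, -1.5, 8.4]
opening: 0.0094
```

```bash
python3 -c "
from h import *;st()"
```

```text
{'t': 11.4, 'q': [0.3587, 0.8104, -0.8631, 2.0511, 0.9553, 0.7431, 0.5808], 'tcp_pos': [0.4858, 0.0272, 0.1405], 'ee_rot': [-1.5725, -0.003, 0.1333], 'force': [-3.1325, -1.456, 8.4392], 'moment': [-0.2251, 0.4257, 0.001], 'opening': 0.0094}
```

Emit:
servo_tool:
  translation:
    - [-0.0003, -0.0001, -0.001]
  dr:
    - [0.002, 0.003, 0]
  hand: [-1]

```text
t: 11.5
tcp_pos: [0.4858, 0.0271, 0.1399]
ee_rot: [-1.571, -0.001, 0.133]
force: [-2.0, -2.0, 9.6]
opening: 0.0098
```

Emit:
servo_tool:
  translation:
    - [0, 0, -0.001]
  dr:
    - [0, 0, 0]
  hand: [-1]

```text
t: 11.6
tcp_pos: [0.4858, 0.0271, 0.1393]
ee_rot: [-1.571, -0.001, 0.133]
force: [-3.5, -1.8, 12.3]
opening: 0.0096
```

Emit:
servo_tool:
  translation:
    - [0, 0, -0.001]
  dr:
    - [0, 0, 0]
  hand: [-1]

```text
t: 11.7
tcp_pos: [0.4859, 0.0272, 0.1391]
ee_rot: [-1.572, -0.002, 0.133]
force: [-5.1, -2.8, 19.9]
opening: 0.0095
```

The floor is at about TCP z 0.1394, roughly 13.4 mm of travel, where the force rises steeply. I'll ease up about 1 mm before turning.

Emit:
servo_tool:
  translation:
    - [-0.0003, -0.0002, 0.0003]
  dr:
    - [0.001, 0.002, 0]
  hand: [-1]

```text
t: 11.8
tcp_pos: [0.4858, 0.0271, 0.14]
ee_rot: [-1.571, -0.001, 0.134]
force: [-2.4, -1.3, 9.5]
opening: 0.0095
```

Emit:
servo_tool:
  translation:
    - [0, 0, 0]
  dr:
    - [0, 0, 0]
  hand: [-1]

```text
t: 11.9
tcp_pos: [0.4858, 0.0271, 0.1404]
ee_rot: [-1.572, -0.002, 0.134]
force: [-2.5, -1.8, 8.7]
opening: 0.0098
```

```bash
python3 -c "
from h import *;st()"
```

```text
{'t': 11.9, 'q': [0.3599, 0.8114, -0.8642, 2.0498, 0.9531, 0.7446, 0.5838], 'tcp_pos': [0.4858, 0.0271, 0.1404], 'ee_rot': [-1.5715, -0.0016, 0.1336], 'force': [-2.4566, -1.8073, 8.6953], 'moment': [-0.2657, 0.4704, 0.0385], 'opening': 0.0098}
```

Emit:
servo_tool:
  translation:
    - [-0.0002, -0.0001, -0.0006]
    - [0, 0, -0.0005]
  dr:
    - [0.001, 0.001, -0.06]
    - [0, 0, -0.06]
  hand: [-1, -1]

```text
t: 12.1
tcp_pos: [0.4858, 0.0272, 0.1401]
ee_rot: [-1.571, -0.002, 0.01]
force: [-3.4, -1.5, 8.2]
opening: 0.0099
```

```bash
python3 -c "
from h import *;st()"
```

```text
{'t': 12.1, 'q': [0.3453, 0.8017, -0.8349, 2.0509, 0.9362, 0.7231, 0.4781], 'tcp_pos': [0.4858, 0.0272, 0.1401], 'ee_rot': [-1.5705, -0.0019, 0.0102], 'force': [-3.4404, -1.519, 8.2365], 'moment': [-0.2931, 0.5115, 0.0289], 'opening': 0.0099}
```

Emit:
servo_tool:
  translation:
    - [-0.0002, 0, -0.0005]
    - [0, 0, -0.0004]
  dr:
    - [0, 0.001, -0.06]
    - [0, 0, -0.06]
  hand: [-1, -1]

```text
t: 12.3
tcp_pos: [0.4858, 0.0273, 0.1399]
ee_rot: [-1.571, -0.002, -0.115]
force: [-3.1, -1.4, 8.2]
opening: 0.0095
```

Emit:
servo_tool:
  translation:
    - [0, 0, -0.0004]
  dr:
    - [0, 0, -0.06]
  hand: [-1]

```text
t: 12.4
tcp_pos: [0.4858, 0.0274, 0.1399]
ee_rot: [-1.571, -0.003, -0.177]
force: [-2.9, -1.4, 8.6]
opening: 0.0098
```

```bash
python3 -c "
from h import *;st()"
```

```text
{'t': 12.4, 'q': [0.3197, 0.7864, -0.7878, 2.0527, 0.9085, 0.6918, 0.3184], 'tcp_pos': [0.4858, 0.0274, 0.1399], 'ee_rot': [-1.5712, -0.0026, -0.177], 'force': [-2.8648, -1.3863, 8.6102], 'moment': [-0.2158, 0.4244, -0.0184], 'opening': 0.0098}
```

Emit:
servo_tool:
  translation:
    - [-0.0002, -0.0002, -0.0001]
    - [0, 0, -0.0003]
    - [0, 0, -0.0003]
  dr:
    - [0.001, 0.002, -0.08]
    - [0, 0, -0.08]
    - [0, 0, -0.08]
  hand: [-1, -1, -1]

```text
t: 12.7
tcp_pos: [0.4859, 0.0276, 0.1396]
ee_rot: [-1.57, -0.002, -0.426]
force: [-2.6, -0.2, 6.8]
opening: 0.0096
```

```bash
python3 -c "
from h import *;st()"
```

```text
{'t': 12.7, 'q': [0.2864, 0.7685, -0.7254, 2.0536, 0.8645, 0.6518, 0.1149], 'tcp_pos': [0.4859, 0.0276, 0.1396], 'ee_rot': [-1.5701, -0.0016, -0.4255], 'force': [-2.5983, -0.2233, 6.7705], 'moment': [-0.1838, 0.2728, 0.0487], 'opening': 0.0096}
```

Emit:
servo_tool:
  translation:
    - [-0.0002, -0.0003, 0.0002]
  dr:
    - [0, 0.001, 0]
  hand: [-1]

```text
t: 12.8
tcp_pos: [0.4859, 0.0276, 0.1398]
ee_rot: [-1.57, -0.001, -0.426]
force: [-0.5, -0.3, 1.6]
opening: 0.0096
```

```bash
python3 -c "
from h import *;st()"
```

```text
{'t': 12.8, 'q': [0.2866, 0.7682, -0.7254, 2.0531, 0.8627, 0.6524, 0.1159], 'tcp_pos': [0.4859, 0.0276, 0.1398], 'ee_rot': [-1.5702, -0.001, -0.4263], 'force': [-0.4599, -0.3228, 1.6208], 'moment': [0.0934, -0.039, -0.0465], 'opening': 0.0096}
```

The force dropped to 1.6 N, so the ledge is now holding the pin: it's under the ledge. I'll go down about 1 mm to mid-gap.

Emit:
servo_tool:
  translation:
    - [0, 0, -0.0008]
  dr:
    - [0, 0, 0]
  hand: [-1]

```text
t: 12.9
tcp_pos: [0.4859, 0.0276, 0.1392]
ee_rot: [-1.57, -0.001, -0.425]
force: [-3.3, -2.2, 14.5]
opening: 0.0097
```

Emit:
servo_tool:
  translation:
    - [0, 0, -0.0006]
  dr:
    - [0, 0, 0]
  hand: [-1]

```text
t: 13.0
tcp_pos: [0.4859, 0.0276, 0.1392]
ee_rot: [-1.571, -0.002, -0.424]
force: [-2.6, -0.9, 14.0]
opening: 0.0101
```

```bash
python3 -c "
from h import *;st();s=observe();print(s['opening'])"
```

```text
{'t': 13.0, 'q': [0.2853, 0.769, -0.7246, 2.0541, 0.8667, 0.6516, 0.1143], 'tcp_pos': [0.4859, 0.0276, 0.1392], 'ee_rot': [-1.5709, -0.0022, -0.4236], 'force': [-2.645, -0.8579, 13.994], 'moment': [-0.3295, 0.6579, 0.0195], 'opening': 0.0101}
0.010052460968403605
```

Force goes from 1.6 to 14 N within 0.6 mm of travel, so the 2 mm gap I expected isn't there. I'll check the wing-top height with the wrist camera.

```bash
python3 -c "
from h import *
st();snap('wrist','w8');p2,d,ci=snap('side','s8');cv2.imwrite('pics/s8z.png',cv2.resize(p2[140:260,200:320],None,fx=4.5,fy=4.5))
for f in('w4','w6','w7','w8'):
    p,d,P=pts(f); z=P[...,2]
    col=z[205:296:6,252]; print(f,np.round(col,4))
    cv2.imwrite('pics/'+f+'z.png',cv2.resize(p[180:310,180:330],None,fx=4,fy=4,interpolation=cv2.INTER_CUBIC))
p,d,P=pts('w8')
m=(P[...,2]>.115)&(P[...,2]<.135)&(np.hypot(P[...,0]-.4856,P[...,1]-.027)<.07)
q=P[m];c=cv2.minEnclosingCircle(q[:,:2].astype(np.float32));print(len(q),c)
A=np.c_[q[:,:2]-c[0],np.ones(len(q))];print(np.linalg.lstsq(A,q[:,2],rcond=None)[0])
"
```

```text
{'t': 13.0, 'q': [0.2853, 0.769, -0.7246, 2.0541, 0.8667, 0.6516, 0.1143], 'tcp_pos': [0.4859, 0.0276, 0.1392], 'ee_rot': [-1.5709, -0.0022, -0.4236], 'force': [-2.645, -0.8579, 13.994], 'moment': [-0.3295, 0.6579, 0.0195], 'opening': 0.0101}
w4 [0.0224 0.0228 0.0521 0.0606 0.0676 0.0734 0.074  0.0735 0.0738 0.0753
 0.0746 0.0744 0.0743 0.0744 0.0754 0.13  ]
w6 [0.1775 0.1787 0.2077 0.2168 0.2235 0.227  0.2296 0.229  0.2291 0.2299
 0.2284 0.2285 0.2296 0.2299 0.2289 0.2848]
w7 [0.1231 0.1231 0.1534 0.1624 0.1686 0.1735 0.1753 0.1751 0.1748 0.1745
 0.1754 0.1743 0.1755 0.1738 0.1754 0.2305]
w8 [0.1256 0.1247 0.1393 0.1475 0.1553 0.1604 0.162  0.1622 0.1618 0.1619
 0.1611 0.1629 0.1611 0.1613 0.1613 0.2172]
19678 ((0.4852166473865509, 0.02755212038755417), 0.06288452446460724)
[ 0.00352006 -0.00246592  0.12414723]
```

View pics/w7z.png

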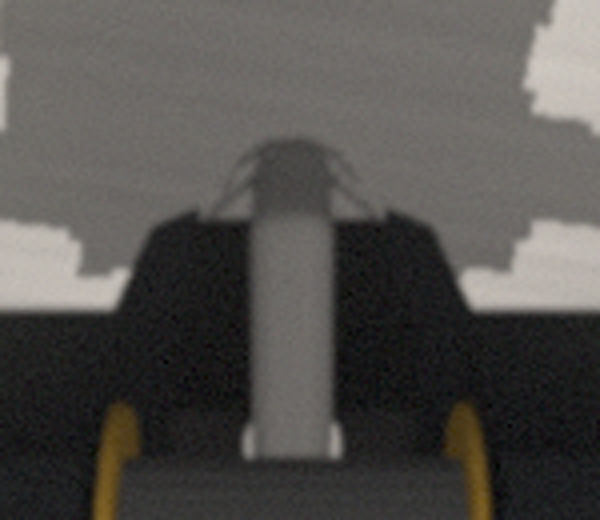

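View pics/w8z.png

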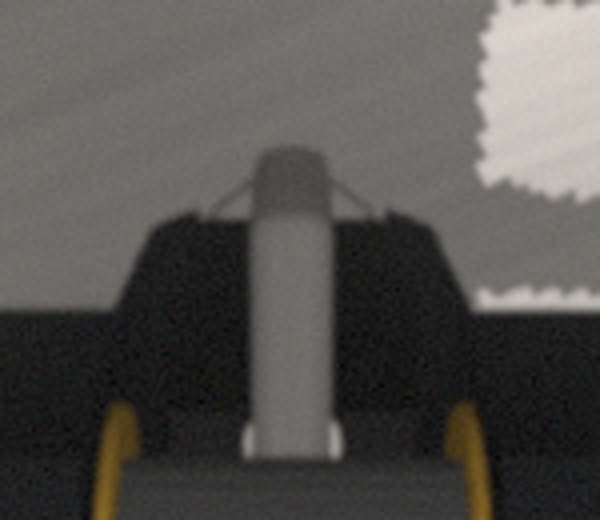

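View pics/s8z.png

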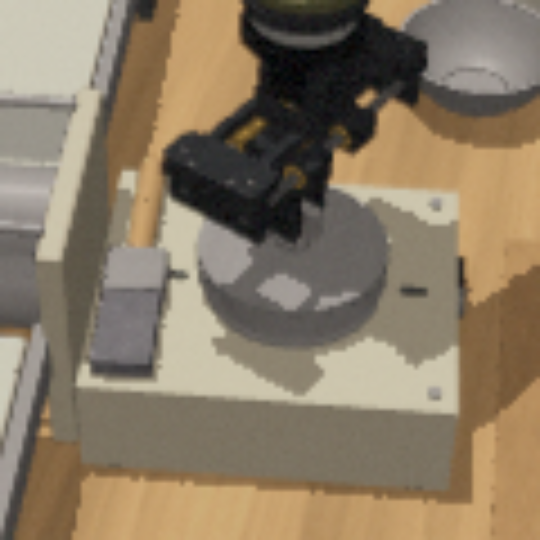

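Wing top minus TCP hasn't changed (22.3 → 22.6 mm), so the fingers didn't slip and the stud is about 13.1 mm in. The cover is still level. I'll probe upward gently.

Emit:
servo_tool:
  translation:
    - [-0.0002, -0.0002, 0.0]
  dr:
    - [0.001, 0.002, 0]
  hand: [-1]

```text
t: 13.2
tcp_pos: [0.4859, 0.0276, 0.1397]
ee_rot: [-1.57, -0.001, -0.422]
force: [-1.9, 0.3, 3.0]
opening: 0.0098
```

Emit:
servo_tool:
  translation:
    - [0, 0, 0]
  dr:
    - [0, 0, 0]
  hand: [-1]

```text
t: 13.3
tcp_pos: [0.4859, 0.0276, 0.1397]
ee_rot: [-1.57, -0.001, -0.421]
force: [-1.0, -0.7, 3.2]
opening: 0.0096
```

Emit:
servo_tool:
  translation:
    - [0, 0, 0]
  dr:
    - [0, 0, 0]
  hand: [-1]

```text
t: 13.4
tcp_pos: [0.4859, 0.0276, 0.1397]
ee_rot: [-1.57, -0.001, -0.42]
force: [-2.1, -0.5, 3.9]
opening: 0.0098
```

Emit:
servo_tool:
  translation:
    - [0, 0, 0.0003]
  dr:
    - [0, 0, 0]
  hand: [-1]

```text
t: 13.5
tcp_pos: [0.4859, 0.0276, 0.1398]
ee_rot: [-1.57, -0.001, -0.419]
force: [-1.2, -0.6, 1.1]
opening: 0.0096
```

Emit:
servo_tool:
  translation:
    - [0, 0, -0.0003]
  dr:
    - [0, 0, -0.05]
  hand: [-1]

```text
t: 13.6
tcp_pos: [0.4859, 0.0276, 0.1395]
ee_rot: [-1.57, -0.0, -0.47]
force: [-2.5, -0.5, 8.0]
opening: 0.0095
```

```bash
python3 -c "
from h import *;st()"
```

```text
{'t': 13.6, 'q': [0.2811, 0.766, -0.715, 2.0532, 0.855, 0.6457, 0.0808], 'tcp_pos': [0.4859, 0.0276, 0.1395], 'ee_rot': [-1.5698, -0.0003, -0.4696], 'force': [-2.4576, -0.5446, 7.9722], 'moment': [-0.2031, 0.3504, -0.0597], 'opening': 0.0095}
```

Emit:
servo_tool:
  translation:
    - [0, 0, -0.0003]
    - [0, 0, -0.0003]
  dr:
    - [0, 0, -0.06]
    - [0, 0, -0.06]
  hand: [-1, -1]

```text
t: 13.8
tcp_pos: [0.486, 0.0277, 0.1394]
ee_rot: [-1.57, -0.001, -0.593]
force: [-3.1, -0.9, 9.2]
opening: 0.0098
```

```bash
python3 -c "
from h import *;st()"
```

```text
{'t': 13.8, 'q': [0.2624, 0.7572, -0.6818, 2.0544, 0.8319, 0.6255, -0.0196], 'tcp_pos': [0.486, 0.0277, 0.1394], 'ee_rot': [-1.5698, -0.0008, -0.5933], 'force': [-3.0678, -0.8822, 9.2344], 'moment': [-0.1789, 0.3729, -0.0287], 'opening': 0.0098}
```

Emit:
servo_tool:
  translation:
    - [-0.0003, -0.0003, -0.0003]
    - [0, 0, -0.0003]
    - [0, 0, -0.0003]
  dr:
    - [0, 0.001, -0.07]
    - [0, 0, -0.07]
    - [0, 0, -0.07]
  hand: [-1, -1, -1]

```text
t: 14.1
tcp_pos: [0.4861, 0.0278, 0.1395]
ee_rot: [-1.569, -0.001, -0.81]
force: [-2.5, -1.2, 8.6]
opening: 0.0098
```

```bash
python3 -c "
from h import *;st()"
```

```text
{'t': 14.1, 'q': [0.2289, 0.7423, -0.6233, 2.0562, 0.7868, 0.5916, -0.1907], 'tcp_pos': [0.4861, 0.0278, 0.1395], 'ee_rot': [-1.5692, -0.0013, -0.81], 'force': [-2.5069, -1.1727, 8.5932], 'moment': [-0.2259, 0.4038, -0.0098], 'opening': 0.0098}
```

Emit:
servo_tool:
  translation:
    - [-0.0003, -0.0003, -0.0003]
    - [0, 0, -0.0003]
    - [0, 0, -0.0003]
  dr:
    - [-0.001, 0.001, -0.07]
    - [0, 0, -0.07]
    - [0, 0, -0.07]
  hand: [-1, -1, -1]

```text
t: 14.4
tcp_pos: [0.4862, 0.028, 0.1395]
ee_rot: [-1.569, -0.002, -1.027]
force: [-1.7, -0.9, 8.7]
opening: 0.0096
```

```bash
python3 -c "
from h import *;st()"
```

```text
{'t': 14.4, 'q': [0.1926, 0.7289, -0.5627, 2.0579, 0.7373, 0.5601, -0.3581], 'tcp_pos': [0.4862, 0.028, 0.1395], 'ee_rot': [-1.5694, -0.0025, -1.0268], 'force': [-1.677, -0.9217, 8.744], 'moment': [-0.137, 0.452, 0.0723], 'opening': 0.0096}
```

Emit:
servo_tool:
  translation:
    - [-0.0003, -0.0004, -0.0003]
    - [0, 0, -0.0003]
  dr:
    - [-0.001, 0.002, -0.06]
    - [0, 0, -0.06]
  hand: [-1, -1]

```text
t: 14.6
tcp_pos: [0.4864, 0.028, 0.1397]
ee_rot: [-1.57, -0.003, -1.151]
force: [-2.8, -1.2, 9.7]
opening: 0.0096
```

```bash
python3 -c "
from h import *;st()"
```

```text
{'t': 14.6, 'q': [0.172, 0.7221, -0.5288, 2.0577, 0.7053, 0.5452, -0.4499], 'tcp_pos': [0.4864, 0.028, 0.1397], 'ee_rot': [-1.5703, -0.003, -1.1505], 'force': [-2.7567, -1.1673, 9.7481], 'moment': [-0.2677, 0.4569, -0.0253], 'opening': 0.0096}
```

Emit:
servo_tool:
  translation:
    - [-0.0004, -0.0004, -0.0004]
  dr:
    - [0, 0.003, -0.04]
  hand: [-1]

```text
t: 14.7
tcp_pos: [0.4863, 0.028, 0.1397]
ee_rot: [-1.572, -0.002, -1.192]
force: [-1.5, -0.3, 9.3]
opening: 0.0095
```

```bash
python3 -c "
from h import *;st()"
```

```text
{'t': 14.7, 'q': [0.1666, 0.7207, -0.5194, 2.0561, 0.692, 0.5428, -0.4774], 'tcp_pos': [0.4863, 0.028, 0.1397], 'ee_rot': [-1.5719, -0.002, -1.1917], 'force': [-1.5007, -0.2769, 9.2878], 'moment': [-0.0802, 0.2879, 0.0697], 'opening': 0.0095}
```

Emit:
servo_tool:
  translation:
    - [0, 0, -0.0004]
  dr:
    - [0, 0, -0.04]
  hand: [-1]

```text
t: 14.8
tcp_pos: [0.4864, 0.028, 0.1397]
ee_rot: [-1.572, -0.003, -1.233]
force: [-3.7, -1.3, 9.3]
opening: 0.0094
```

```bash
python3 -c "
from h import *;st()"
```

```text
{'t': 14.8, 'q': [0.1593, 0.7186, -0.5075, 2.0565, 0.6817, 0.5371, -0.5081], 'tcp_pos': [0.4864, 0.028, 0.1397], 'ee_rot': [-1.5716, -0.0025, -1.2327], 'force': [-3.6801, -1.2943, 9.2859], 'moment': [-0.3164, 0.4749, 0.0433], 'opening': 0.0094}
```

Emit:
servo_tool:
  translation:
    - [-0.0004, -0.0003, -0.0004]
  dr:
    - [0.001, 0.002, -0.03]
  hand: [-1]

```text
t: 14.9
tcp_pos: [0.4864, 0.028, 0.1398]
ee_rot: [-1.572, -0.001, -1.263]
force: [-2.3, 0.2, 9.1]
opening: 0.0099
```

```bash
python3 -c "
from h import *;st()"
```

```text
{'t': 14.9, 'q': [0.1562, 0.7174, -0.5009, 2.0559, 0.6717, 0.5343, -0.5281], 'tcp_pos': [0.4864, 0.028, 0.1398], 'ee_rot': [-1.5721, -0.0012, -1.2633], 'force': [-2.3426, 0.1931, 9.0893], 'moment': [-0.104, 0.2264, 0.0156], 'opening': 0.0099}
```

Emit:
servo_tool:
  translation:
    - [0, 0, -0.0004]
  dr:
    - [0, 0, -0.03]
  hand: [-1]

```text
t: 15.0
tcp_pos: [0.4865, 0.0281, 0.1398]
ee_rot: [-1.572, -0.002, -1.294]
force: [-2.5, -1.4, 8.7]
opening: 0.0098
```

```bash
python3 -c "
from h import *;st()"
```

```text
{'t': 15.0, 'q': [0.1505, 0.7158, -0.4918, 2.0563, 0.6639, 0.5299, -0.5509], 'tcp_pos': [0.4865, 0.0281, 0.1398], 'ee_rot': [-1.5718, -0.0016, -1.2939], 'force': [-2.5106, -1.3853, 8.6589], 'moment': [-0.25, 0.5033, 0.0339], 'opening': 0.0098}
```

Emit:
servo_tool:
  translation:
    - [-0.0004, -0.0003, -0.0004]
  dr:
    - [0.001, 0.001, -0.03]
  hand: [-1]

```text
t: 15.1
tcp_pos: [0.4865, 0.028, 0.1398]
ee_rot: [-1.571, -0.0, -1.324]
force: [-2.2, -0.5, 8.9]
opening: 0.0095
```

```bash
python3 -c "
from h import *;st()"
```

```text
{'t': 15.1, 'q': [0.147, 0.7145, -0.4844, 2.0566, 0.655, 0.5255, -0.5717], 'tcp_pos': [0.4865, 0.028, 0.1398], 'ee_rot': [-1.5715, -0.0005, -1.3243], 'force': [-2.1615, -0.4767, 8.9371], 'moment': [-0.1376, 0.2205, -0.0021], 'opening': 0.0095}
```

Emit:
servo_tool:
  translation:
    - [0, 0, -0.0004]
  dr:
    - [0, 0, -0.03]
  hand: [-1]

```text
t: 15.2
tcp_pos: [0.4865, 0.0281, 0.1398]
ee_rot: [-1.571, -0.001, -1.355]
force: [-2.0, -0.4, 9.6]
opening: 0.0097
```

```bash
python3 -c "
from h import *;st()"
```

```text
{'t': 15.2, 'q': [0.1413, 0.7129, -0.4754, 2.0571, 0.647, 0.5211, -0.5943], 'tcp_pos': [0.4865, 0.0281, 0.1398], 'ee_rot': [-1.5711, -0.0008, -1.3549], 'force': [-1.957, -0.4378, 9.6013], 'moment': [-0.2359, 0.5061, 0.0118], 'opening': 0.0097}
```

Emit:
servo_tool:
  translation:
    - [-0.0004, -0.0003, -0.0004]
  dr:
    - [0, 0.001, -0.03]
  hand: [-1]

```text
t: 15.3
tcp_pos: [0.4865, 0.028, 0.1399]
ee_rot: [-1.571, -0.001, -1.385]
force: [-0.6, -0.6, 8.3]
opening: 0.0099
```

```bash
python3 -c "
from h import *;st()"
```

```text
{'t': 15.3, 'q': [0.1365, 0.7113, -0.4671, 2.0574, 0.6384, 0.517, -0.6157], 'tcp_pos': [0.4865, 0.028, 0.1399], 'ee_rot': [-1.5708, -0.0006, -1.3853], 'force': [-0.6318, -0.5749, 8.3349], 'moment': [-0.1185, 0.2404, -0.0142], 'opening': 0.0099}
```

Emit:
servo_tool:
  translation:
    - [0, 0, -0.0004]
  dr:
    - [0, 0, -0.03]
  hand: [-1]

```text
t: 15.4
tcp_pos: [0.4866, 0.0281, 0.1399]
ee_rot: [-1.571, -0.001, -1.416]
force: [-2.5, -0.6, 9.5]
opening: 0.0097
```

```bash
python3 -c "
from h import *;st()"
```

```text
{'t': 15.4, 'q': [0.1308, 0.7099, -0.458, 2.0579, 0.6302, 0.5127, -0.6381], 'tcp_pos': [0.4866, 0.0281, 0.1399], 'ee_rot': [-1.5705, -0.001, -1.4158], 'force': [-2.4598, -0.554, 9.5274], 'moment': [-0.268, 0.5964, 0.0323], 'opening': 0.0097}
```

Emit:
servo_tool:
  translation:
    - [-0.0004, -0.0002, -0.0004]
  dr:
    - [0, 0.001, -0.025]
  hand: [-1]

```text
t: 15.5
tcp_pos: [0.4865, 0.0281, 0.1399]
ee_rot: [-1.57, -0.001, -1.441]
force: [-1.3, -1.0, 9.7]
opening: 0.0097
```

```bash
python3 -c "
from h import *;st()"
```

```text
{'t': 15.5, 'q': [0.1265, 0.7086, -0.4509, 2.0582, 0.6228, 0.5096, -0.656], 'tcp_pos': [0.4865, 0.0281, 0.1399], 'ee_rot': [-1.5705, -0.001, -1.4412], 'force': [-1.2586, -1.0365, 9.663], 'moment': [-0.1282, 0.1999, 0.0158], 'opening': 0.0097}
```

Emit:
servo_tool:
  translation:
    - [0, 0, -0.0004]
  dr:
    - [0, 0, -0.025]
  hand: [-1]

```text
t: 15.6
tcp_pos: [0.4866, 0.0281, 0.1399]
ee_rot: [-1.57, -0.001, -1.466]
force: [-2.8, -0.7, 8.7]
opening: 0.0096
```

```bash
python3 -c "
from h import *;st()"
```

```text
{'t': 15.6, 'q': [0.1216, 0.7074, -0.4432, 2.0586, 0.616, 0.506, -0.6746], 'tcp_pos': [0.4866, 0.0281, 0.1399], 'ee_rot': [-1.5701, -0.0013, -1.4665], 'force': [-2.7964, -0.6703, 8.7319], 'moment': [-0.2189, 0.5194, 0.0215], 'opening': 0.0096}
```

I've turned 1.60 rad with no stop torque so far. I'll ease off slightly to feel whether the notch is above the pin.

Emit:
servo_tool:
  translation:
    - [0, 0, 0]
  dr:
    - [0, 0, 0]
  hand: [-1]

```text
t: 15.7
tcp_pos: [0.4866, 0.0281, 0.1402]
ee_rot: [-1.57, -0.002, -1.466]
force: [-2.4, -1.1, 8.5]
opening: 0.0097
```

Emit:
servo_tool:
  translation:
    - [0, 0, 0]
  dr:
    - [0, 0, 0]
  hand: [-1]

```text
t: 15.8
tcp_pos: [0.4866, 0.0281, 0.1406]
ee_rot: [-1.57, -0.002, -1.466]
force: [-2.3, -1.1, 7.9]
opening: 0.0096
```

```bash
python3 -c "
from h import *;st()"
```

```text
{'t': 15.8, 'q': [0.1212, 0.706, -0.4434, 2.0586, 0.6159, 0.5072, -0.6743], 'tcp_pos': [0.4866, 0.0281, 0.1406], 'ee_rot': [-1.5697, -0.0023, -1.4657], 'force': [-2.3074, -1.1144, 7.9013], 'moment': [-0.2163, 0.4143, -0.0702], 'opening': 0.0096}
```

It rises freely past the earlier ledge height, so the pin is entering the notch. I'll keep easing until the notch carries the spring.

Emit:
servo_tool:
  translation:
    - [0, 0, 0.0002]
    - [0, 0, 0.0001]
  dr:
    - [0, 0.002, 0]
    - [0, 0, 0]
  hand: [-1, -1]

```text
t: 16.0
tcp_pos: [0.4866, 0.0281, 0.1415]
ee_rot: [-1.571, -0.003, -1.464]
force: [-1.7, 0.1, 4.6]
opening: 0.0097
```

Emit:
servo_tool:
  translation:
    - [0, 0, 0]
    - [0, 0, 0]
  dr:
    - [0, 0, 0]
    - [0, 0, 0]
  hand: [-1, -1]

```text
t: 16.2
tcp_pos: [0.4866, 0.0281, 0.1415]
ee_rot: [-1.571, -0.003, -1.464]
force: [-0.9, -0.0, 4.6]
opening: 0.0097
```

```bash
python3 -c "
from h import *;st()"
```

```text
{'t': 16.2, 'q': [0.1228, 0.7052, -0.4464, 2.0564, 0.6137, 0.5128, -0.6704], 'tcp_pos': [0.4866, 0.0281, 0.1415], 'ee_rot': [-1.5713, -0.0029, -1.4636], 'force': [-0.8837, -0.0125, 4.6248], 'moment': [-0.1439, 0.2828, -0.0368], 'opening': 0.0097}
```

It holds at 0.1415 without creeping. I'll unload the remaining push, then check before opening.

Emit:
servo_tool:
  translation:
    - [0, 0, 0.0002]
    - [0, 0, 0]
  dr:
    - [0, 0.002, 0]
    - [0, 0, 0]
  hand: [-1, -1]

```text
t: 16.4
tcp_pos: [0.4866, 0.0281, 0.1415]
ee_rot: [-1.574, -0.003, -1.463]
force: [-1.9, -0.9, 4.9]
opening: 0.0096
```

```bash
python3 -c "
from h import *
st();snap('wrist','w9')
p,d,P=pts('w9');print(np.round(np.median(P[240:280,250:256,2]),4))
m=(P[...,2]>.115)&(P[...,2]<.135)&(np.hypot(P[...,0]-.4856,P[...,1]-.027)<.07)
q=P[m];c=cv2.minEnclosingCircle(q[:,:2].astype(np.float32));print(len(q),c)
A=np.c_[q[:,:2]-c[0],np.ones(len(q))];print(np.linalg.lstsq(A,q[:,2],rcond=None)[0])
"
```

```text
{'t': 16.4, 'q': [0.1243, 0.7062, -0.4488, 2.0541, 0.6114, 0.5168, -0.6676], 'tcp_pos': [0.4866, 0.0281, 0.1415], 'ee_rot': [-1.5737, -0.0025, -1.4632], 'force': [-1.9293, -0.9394, 4.9135], 'moment': [-0.1227, 0.1432, -0.0524], 'opening': 0.0096}
0.1638
19454 ((0.48556840419769287, 0.027783920988440514), 0.06316684931516647)
[-1.13160699e-04 -3.63250181e-03  1.24136592e-01]
```

View pics/w9.png

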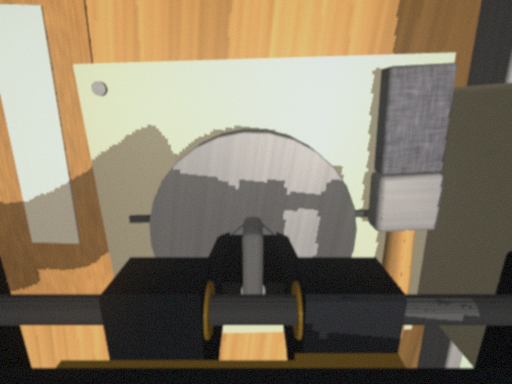

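The wing stands across the ribs at (140,218) and (362,213). Its top is at 0.1638, so the stud is held about 11.2 mm in, and the cover is level. One more small lift will unload the fingers.

Emit:
servo_tool:
  translation:
    - [0, 0, 0.0004]
    - [0, 0, 0.0003]
  dr:
    - [-0.002, 0.002, 0]
    - [0, 0, 0]
  hand: [-1, -1]

```text
t: 16.65
tcp_pos: [0.4866, 0.0281, 0.1417]
ee_rot: [-1.576, -0.004, -1.463]
force: [-0.2, -0.1, -1.7]
opening: 0.0097
```

```bash
python3 -c "
from h import *;st()"
```

```text
{'t': 16.65, 'q': [0.1239, 0.7067, -0.4497, 2.0515, 0.6094, 0.5221, -0.6662], 'tcp_pos': [0.4866, 0.0281, 0.1417], 'ee_rot': [-1.5764, -0.004, -1.4632], 'force': [-0.214, -0.1433, -1.6789], 'moment': [-0.0369, -0.1459, -0.0312], 'opening': 0.0097}
```

The stud now stays put while the tool pulls slightly upward: the notch holds it. I'll open and then withdraw straight up.

Emit:
servo_tool:
  translation:
    - [0, 0, -0.0001]
    - [0, 0, 0]
    - [0, 0, 0]
    - [0, 0, 0]
    - [0, 0, 0]
  dr:
    - [0, 0, 0]
    - [0, 0, 0]
    - [0, 0, 0]
    - [0, 0, 0]
    - [0, 0, 0]
  hand: [-0.2, -0.2, -0.2, -0.2, -0.2]

```text
t: 17.15
tcp_pos: [0.4875, 0.0289, 0.1413]
ee_rot: [-1.575, -0.003, -1.463]
force: [-0.3, 0.4, 0.1]
opening: 0.0352
```

Emit:
servo_tool:
  translation:
    - [0, 0, 0.01]
    - [0, 0, 0.02]
    - [0, 0, 0.025]
    - [0, 0, 0.03]
    - [0, 0, 0.03]
  dr:
    - [0, 0, 0]
    - [0, 0, 0]
    - [0, 0, 0]
    - [0, 0, 0]
    - [0, 0, 0]
  hand: [-0.2, -0.2, -0.2, -0.2, -0.2]

```text
t: 17.65
tcp_pos: [0.4842, 0.0287, 0.2593]
ee_rot: [-1.584, -0.002, -1.46]
force: [0.4, -1.0, -0.9]
opening: 0.0355
```

Emit:
servo_tool:
  translation:
    - [0.01, -0.06, 0.01]
    - [0.01, -0.045, 0.01]
    - [0, 0, 0]
    - [0, 0, 0]
  dr:
    - [0, 0, 0]
    - [0, 0, 0]
    - [0, 0, 0]
    - [0, 0, 0]
  hand: [0, 0, 0, 0]

```text
t: 18.05
tcp_pos: [0.5054, -0.0654, 0.2859]
ee_rot: [-1.57, -0.002, -1.457]
force: [0.5, 1.6, 0.1]
opening: 0.0442
```

```bash
python3 - <<'E'
from h import *
st();snap('wrist','w10');snap('side','s10');snap('top','t10')
p,d,P=pts('w10')
m=(P[...,2]>.118)&(P[...,2]<.13)&(np.hypot(P[...,0]-.4856,P[...,1]-.027)<.07)
q=P[m];c=cv2.minEnclosingCircle(q[:,:2].astype(np.float32));print(len(q),c)
A=np.c_[q[:,:2]-c[0],np.ones(len(q))];print(np.linalg.lstsq(A,q[:,2],rcond=None)[0])
m=(P[...,2]>.157)&(P[...,2]<.18)&(np.hypot(P[...,0]-.4856,P[...,1]-.027)<.03)
w=P[m];print('wing',m.sum(),np.median(w,0))
e=np.linalg.eigh(np.cov(w[:,:2].T))[1][:,1];a=np.arctan2(e[1],e[0]);print('yaw',a,'rel',(a-.133))
E
```

```text
{'t': 18.05, 'q': [0.4434, 0.5309, -0.64, 1.8345, 0.3967, 0.9059, -0.2659], 'tcp_pos': [0.5054, -0.0654, 0.2859], 'ee_rot': [-1.5701, -0.0018, -1.4566], 'force': [0.4847, 1.5857, 0.0998], 'moment': [0.0066, -0.0933, -0.0658], 'opening': 0.0442}
12795 ((0.4856437146663666, 0.027715884149074554), 0.06300358474254608)
[-0.00069449 -0.00056976  0.12402084]
wing 557 [0.48563601 0.02893514 0.16346975]
yaw 1.6863827683354866 rel 1.5533827683354866
```

View pics/w10.png

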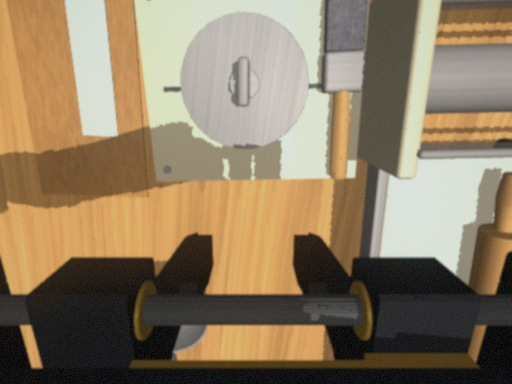

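View pics/s10.png

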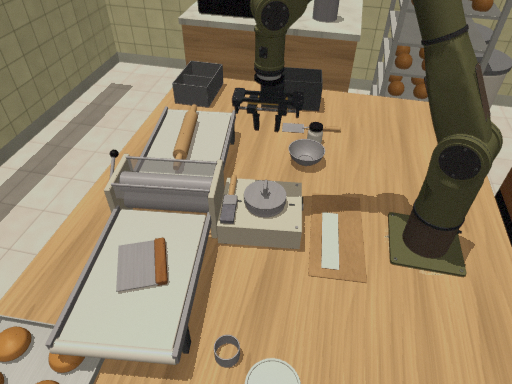

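The cover sits level with its plate top at 0.1240. The wing at (243,81) stands across the ribs, 1.55 rad from the slot, and its top at 0.1635 puts the stud about 11.4 mm in. Nothing else has visibly moved and the robot is clear, so I'll hand in.

```bash
python3 -c "
from h import *;print(sign_off())"
```

```text
the job is handed in; nothing more can be done
None
```

The cover is seated on the port and its stud is locked in the notch. I handed the job in at about 18 s of the 72 s; sign-off gives no verdict.

**What I did:** I picked the cover up by its wing, set it on the port and pushed the stud in until I felt a hard stop about 13.4 mm down. I eased up, turned it clockwise, let it rise into the notch, pulled up lightly to check that it held, then let go and backed off.

**Last checks, after release:**

| Check | Reading | Required |
|---|---|---|
| Plate top height | 0.1240 m | 0.124 m when fully home |
| Tilt | under 0.001 rad | under 0.035 rad |
| Centre offset from my port measurement | about 1.2 mm | under 3 mm |
| Wing angle to the slot | 1.55 rad | at least 1.3 rad |
| Stud pushed in | about 11.4 mm | 5 to 16.5 mm |

The robot was clear of everything. The other objects looked unmoved in the pictures; I did not measure them. The highest force at the wrist was about 20 N, so I estimate roughly 10 N between the stud and its cup.

**What did not agree:**
- **Floor depth:** the camera's view of the cup suggested a floor near 15.2 mm, but the hard stop came at about 13.4 mm. Partway through the turn the pin also had almost no vertical play, where 2 mm was expected. The notch then held at about 11.3 mm, which fits the camera's figure for the ledge.
- **Stop wall:** I did not feel it. I stopped turning at 1.60 rad because the stud was already rising into the notch.

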